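# Find the hidden rib under a panel skin and weight it down for plug welding

### The arm

A 7-joint arm with a two-finger parallel gripper is mounted at the origin on the work surface; the furniture and walls round the work are solid. World frame = base frame: x ahead of the robot, y to its left, z up, the work surface at z = 0. Lengths are in mm, angles in rad, forces in N, time in s.
With the tool pointing down it reaches from about 350 to 900 mm from the base axis. Payload 8.1 kg.
Tool frame: the origin (TCP) lies at the very end of the fingers, on their centre line; the grasp point (between the pads) lies 19 mm behind it; z points along the fingers, y is the line along which they close (so a half turn about z gives the same grasp; the last joint's range is limited). The gripper opens to 85 mm and grips with 20 to 120 N. Pads are 22 mm wide; open, the fingers measure 114 mm over their backs; the gripper's body (76 mm by 85 mm) begins 54 mm behind the grasp point. The pads swing forward as they close: fully open they stand 13 mm farther back than shut.
Start: joints at [1.178, 0.434, 0.025, 1.573, -0.012, 1.134, -0.075], TCP at [178.576, -598.959, 231.323] pointing down, gripper open.
Joint ranges: [-2.62, 2.62], [-0.44, 2.09], [-1.27, 1.32], [0.08, 2.57], [-1.32, 4.46], [0.12, 2], [-2.74, 2.74]. Speed limits (rad/s): [2.22, 2.22, 3.01, 3.01, 3.14, 3.14, 3.14].

### API

Orientations are given as a unit quaternion [w, x, y, z].
In Python, from station import r, capture, calibration, workorder gives the robot as it stands.
- The arm moves only by the shell command python3 -m handwheel 'ROWS' [FORCE]. ROWS is a JSON object of lists of equal length, an entry for each row: "offset": the shift along the tool's x, y, z normalised to -1 to 1, where 1 is 0.04 m, a list of three; "turn": the turn about the tool's z normalised to -1 to 1, where 1 is 90 degrees; "fingers": the gripper's target within -1 to 1 (shut at 1, half-way at 0, fully open at -1). A call has 1 to 10 rows; each row shifts and turns the commanded pose from where the row before left it, along the tool's axes as they then stand; what a row does not reach is not made up. A row lasts 1/10 s, in which the tool goes at most 50 mm and 8.59 degrees, less where a joint would pass 70% of its speed; a pose out of reach is approached as far as the arm can. A call with a number of a shift or a turn outside -1 to 1 is refused whole. A call with a gripper value outside its range is refused whole. The fingers move at their own pace and stop on an object; FORCE is the grip in N (left out, the last holds). Time passes only in rows, so rows that do not move let the fingers close. It gives the time, the measured TCP pose, the force, the opening and the grip force at its end, in the units of the state.
- r.observe(): the state, without advancing time (a new reading comes with each control period).
- capture(name): name is "scene" or "top" or "wrist"; returns the picture (384x512x3 uint8, red, green, blue); there is no depth.
- calibration(name): a dict with "fx", "fy", "cx", "cy" (pixels), "k1" (the pictures are not rectified: a ray, as slopes to the right and down, at radius r is drawn at 1 + k1 r^2 times it, then the intrinsics apply), "rvec" (rotation vector, rad) and "tvec" (3), from world to camera coordinates, as OpenCV has them. Camera axes: x right, y down, z forward; pixel columns grow to the right and rows downward; lengths in mm; the calibration is good to about 2 mm. A picture is of the moment at which its call begins: read the wrist's pose just before it. calibration takes no time and is no camera call; for the wrist camera it gives the pose at the moment of the call.
- workorder.close_job(): hands the job in; it is judged then, once.
The state is a dict: "time": time; "joint_positions": joint angles; "qd": joint speeds; "joint_efforts": joint torques, N m; "tool_pos": TCP position; "eef_rot": TCP orientation; "contact_force": force on the tool from outside, world axes, zero at the start; "ft_torque": the same for the moment, N m; "opening": opening from 0.0 (shut) to 1.0 (fully open); "grip_force": force on a finger pad.
Only numpy, scipy, OpenCV 4.12 (cv2) and the standard library are available. Lean on these libraries where they do the work, as an engineer would, in place of code of your own. Each camera call takes 0.05 s, during which the arm holds its last target. There are 200 camera calls.

### The job

The framed panel's skin is to be plug-welded to a rib that runs hidden under it across the short way: first lift the box-section offcut off the panel and leave it on the bare table, then press along the skin here and there to feel where the rib supports it. Set the hold-down shoe, studs up, squarely over the rib, midway between the two long sides of the frame, and then lower every ballast plate over all four of its studs, one flat on another, so that the loaded shoe stays level, borne by the rib, and does not sag with the skin; leave the things around undisturbed.

Things in the scene. Friction and masses are not known exactly. Their poses are not given: they have to be found in the camera images.
- skin_mid (a point): Framed panel, fixed to the table: dark box-section frame 210 x 300 mm, 40 mm high, bars 25 mm; thin grey-primed skin 160 x 250 mm let in flush. Point: middle of the skin's top face, z 39.5 mm; x along the short side (the way the hidden rib runs), y along the long side, z up.
- panel: The same panel, frame and skin; origin under its middle on the table, axes as above. Skin: gives about 1.5 mm per N under a fingertip, up to 18 mm; over the rib it stops hard after 1 mm. Rib: 26 mm wide in y, reaching right across in x, its middle 22 to 90 mm from the skin's middle in y, either side; it cannot be seen. Next to the frame the skin is soft too.
- shoe_mid (a point): Hold-down shoe: dark steel plate 140 x 56 x 12 mm, about 0.55 kg, a 12 mm weld window near each end, four 10 mm studs with tapered noses standing 52 mm above its top, 35 mm either way along its length and 16 mm either way across. Point: centre of the plate, 6 mm above its underside; x along the length, z up. Between the studs its two long edges are free to be gripped.
- plate1_mid (a point): Ballast plate, bare steel, 100 x 56 x 12 mm, about 0.45 kg, lying flat on the table; four through holes 14 mm wide at 35 mm either way along its length and 16 mm either way across. Point: its centre, half-way up; x along the length, z up when flat. May be absent (None).
- plate2_mid (a point): Ballast plate, bare steel, 100 x 56 x 12 mm, about 0.45 kg, lying flat on the table; four through holes 14 mm wide at 35 mm either way along its length and 16 mm either way across. Point: its centre, half-way up; x along the length, z up when flat. May be absent (None).
- plate3_mid (a point): Ballast plate, bare steel, 100 x 56 x 12 mm, about 0.45 kg, lying flat on the table; four through holes 14 mm wide at 35 mm either way along its length and 16 mm either way across. Point: its centre, half-way up; x along the length, z up when flat. May be absent (None).
- plate4_mid (a point): Ballast plate, bare steel, 100 x 56 x 12 mm, about 0.45 kg, lying flat on the table; four through holes 14 mm wide at 35 mm either way along its length and 16 mm either way across. Point: its centre, half-way up; x along the length, z up when flat. May be absent (None).
- offcut_mid (a point): Steel box-section offcut 40 x 140 x 40 mm, about 0.5 kg, lying on the panel's skin, which sags a few mm under it. Point: its centre; y along its length, z up. Bare table to set it on: a 180 mm patch round x 0.30, y 0.09 m (hollow of the hose, left of it), or anywhere else free.
- setting_block: Bystander: ground setting block 50 x 75 x 25 mm with holes, on the table; origin under its middle.
- arrow_magnet: Bystander: red welding magnet 78 x 105 x 20 mm lying on the table; origin under its middle.
- vee: Bystander: V-block 45 x 50 x 42 mm on the table; origin under its middle. Fixed and best kept clear of: a toggle clamp 66 mm high (x 0.33 to 0.56, y 0.21 to 0.28 m) and a hose 20 mm thick lying from x 0.60, y 0.10 over 0.40, 0.03 to 0.20, -0.28 m.

How it is judged:
By the outcome, as a careful person would: the job done as asked, in the order asked, and still so for the second after the job is handed in, with the robot touching nothing.
Of plate1, plate2, plate3, plate4 only 3 to 4 are there at a start; the rules pass over those that are not, and their reading is None.
At some moment in a run one of plate1, plate2, offcut may be knocked a few centimetres aside while the robot is not near it.
It also fails if it takes over 210 s, if anything falls off the work surface, if the arm or the gripper's body presses on something with over 40 N, if the wrist force passes 120 N, or if a joint passes its speed limit or range.

## Working session

There is one attempt and no reset: what is moved stays moved. The work goes in short steps, Python scripts to look and compute and a shell command to move; the robot and the scene stay as the last step left them, time stands still between calls to the robot, and variables do not carry over. Pictures are saved under pics/ and viewed, at most 14 in all, crops included, and the job is handed in when it is done.

```bash
mkdir -p pics; ls; cat > h.py <<'E'
import numpy as np, cv2
from station import r, capture, calibration, workorder
def cam(n):
    c=calibration(n); K=np.array([[c['fx'],0,c['cx']],[0,c['fy'],c['cy']],[0,0,1.]])
    R=cv2.Rodrigues(np.array(c['rvec'],float))[0]; return K,np.array([c['k1'],0,0,0,0.]),R,np.array(c['tvec'],float).ravel()
def ray2plane(c,uv,z):
    K,d,R,t=c; u=cv2.undistortPoints(np.array(uv,float).reshape(-1,1,2),K,d).reshape(-1,2)
    D=np.c_[u,np.ones(len(u))]@R; o=-R.T@t
    return o+D*((z-o[2])/D[:,2])[:,None]
def proj(c,P):
    K,d,R,t=c; return cv2.projectPoints(np.array(P,float).reshape(-1,1,3),cv2.Rodrigues(R)[0],t,K,d)[0].reshape(-1,2)
def snap(n,f):
    c=cam(n); im=np.array(capture(n)); cv2.imwrite('pics/'+f,im[:,:,::-1]); return c,im
E
python3 - <<'E'
from h import *
print(r.observe())
for n in('scene','top'):
    c,im=snap(n,n+'1.png'); print(n,c[0][0,0],-c[2].T@c[3])
E
```

```text
pics
{'time': 0.0, 'joint_positions': array([ 1.1783905 ,  0.43523661,  0.02496393,  1.5741207 , -0.01159303,
        1.13398309, -0.07510803]), 'qd': array([ 2.64951140e-04, -1.10975761e-03,  9.93916823e-04,  1.86099920e-05,
        1.22885113e-04, -4.16725640e-04,  1.62036485e-05]), 'joint_efforts': array([ 5.35618565e-04, -6.70463705e+01,  1.02555156e+00, -3.16211128e+01,
        1.56858849e-02,  1.24292239e-02, -3.47314813e-05]), 'tool_pos': array([ 178.40461354, -598.46039444,  230.50826393]), 'eef_rot': array([-7.78966889e-04,  9.89524443e-01,  1.44363200e-01, -1.88489800e-04]), 'contact_force': array([ 0.11256244, -0.21026033,  0.1313978 ]), 'ft_torque': array([-0.03618019, -0.03716075, -0.00432856]), 'grip_force': 0.0, 'opening': 1.0015844457282481}
scene 480.65898254050876 [-203.39802819  792.18411696 1394.60614556]
top 412.8963454138764 [ 338.50858833  -45.58860962 1371.22056254]
```

View pics/top1.png

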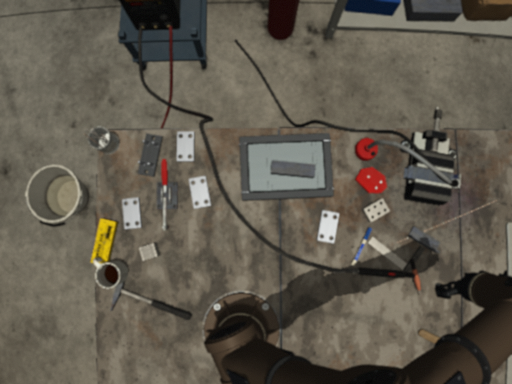

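View pics/scene1.png

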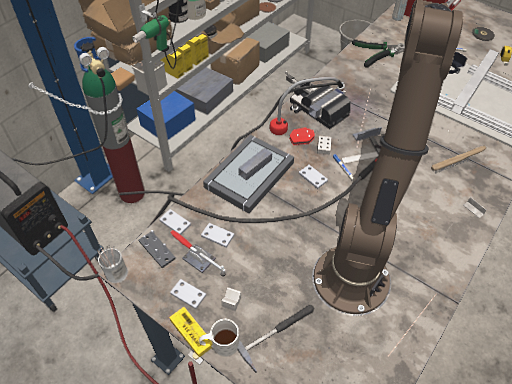

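The top view shows the panel at about (286,166) with the offcut at (293,169), and the shoe at (150,155). The four plates are at (186,146), (200,192), (132,213) and (328,227), and the clamp is at (165,195). In the scene view the clamp's red handle points toward the shoe and plates.

```bash
python3 - <<'E'
from h import *
c=cam('top'); im=cv2.imread('pics/top1.png'); hsv=cv2.cvtColor(im,cv2.COLOR_BGR2HSV)
def box(mask,z,amin,amax,tag,roi):
    x0,y0,x1,y1=roi; m=np.zeros_like(mask); m[y0:y1,x0:x1]=mask[y0:y1,x0:x1]
    for k in cv2.findContours(m,cv2.RETR_EXTERNAL,cv2.CHAIN_APPROX_NONE)[0]:
        a=cv2.contourArea(k)
        if amin<a<amax:
            P=ray2plane(c,k.reshape(-1,2),z)[:,:2].astype(np.float32)
            b=cv2.minAreaRect(P); w,h=b[1]; ang=b[2] if w>h else b[2]+90
            print(tag,np.round(cv2.boxPoints(cv2.minAreaRect(k)).mean(0)),'ctr',np.round(b[0]),'size',np.round(sorted(b[1])),'long-axis deg',round((ang+90)%180-90,1))
v=hsv[:,:,2]; s=hsv[:,:,1]
br=((v>150)&(s<60)).astype(np.uint8)*255
box(br,12,150,900,'plate',(95,125,460,270))
dk=((v<85)).astype(np.uint8)*255
box(dk,12,200,1500,'shoe',(132,125,164,180))
box(dk,40,300,9000,'panel',(230,125,340,205))
box(((v<112)&(s<80)).astype(np.uint8)*255,78,200,3000,'off',(262,152,322,186))
print([ (p,im[p[1],p[0]].tolist()) for p in [(150,155),(293,169),(260,150),(245,165),(328,227)]])
cv2.imwrite('pics/topcrop.png',cv2.resize(im[120:270,90:340],None,fx=3.2,fy=3.2,interpolation=cv2.INTER_CUBIC))
E
```

```text
plate [148. 252.] ctr [258. 307.] size [44. 50.] long-axis deg -73.1
plate [328. 226.] ctr [ 337. -290.] size [ 58. 103.] long-axis deg -10.7
plate [376. 210.] ctr [ 389. -455.] size [50. 75.] long-axis deg -61.7
plate [131. 213.] ctr [387. 364.] size [ 55. 100.] long-axis deg 5.4
plate [199. 192.] ctr [455. 135.] size [ 58. 103.] long-axis deg 9.5
plate [284. 178.] ctr [ 499. -145.] size [ 77. 217.] long-axis deg 88.7
plate [185. 146.] ctr [611. 184.] size [ 54. 100.] long-axis deg 0.6
shoe [150. 155.] ctr [581. 301.] size [ 64. 140.] long-axis deg -12.0
panel [286. 167.] ctr [ 532. -152.] size [241. 299.] long-axis deg -87.0
off [293. 169.] ctr [ 519. -169.] size [ 45. 139.] long-axis deg 84.4
[((150, 155), [69, 70, 70]), ((293, 169), [91, 92, 93]), ((260, 150), [143, 148, 139]), ((245, 165), [77, 79, 78]), ((328, 227), [220, 221, 218])]
```

View pics/topcrop.png

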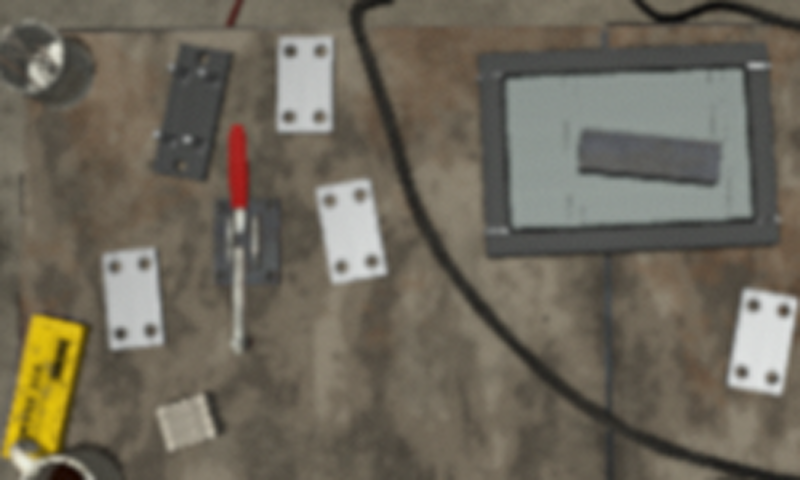

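The crop shows panel corners at (480,57), (770,45), (778,243) and (488,257), with the skin inside at (506,76) to (753,218). The offcut lies over the skin's right half. I'll compute the panel pose and write a move planner.

```bash
cat >> h.py <<'E'
def pose():
    s=r.observe(); w,x,y,z=s['eef_rot']; return np.array(s['tool_pos']),np.degrees(np.arctan2(2*(x*y+w*z),1-2*(y*y+z*z))),s
def plan(x,y,z,psi,half=True):
    """turn first, then shift (tool axes)"""
    p,a,s=pose(); d=(a-psi+180)%360-180
    if half: d=(d+90)%180-90
    f=np.radians(a-d); ex,ey=np.array([np.cos(f),np.sin(f)]),np.array([np.sin(f),-np.cos(f)])
    D=np.array([x,y,z])-p; t=np.array([D[:2]@ex,D[:2]@ey,-D[2]])
    print('TCP',p.round(1),'psi',round(a,1),'q7',round(s['joint_positions'][6],2),'t',round(s['time'],1),'F',s['contact_force'].round(1),'open',round(s['opening'],3),
      '\n TURN units',round(d/90,4),'minrows',int(np.ceil(abs(d)/8.5)),' SHIFT units',(t/40).round(3),'minrows',int(np.ceil(np.linalg.norm(t)/49)))
E
python3 - <<'E'
from h import *
c=cam('top')
f=lambda q:(np.array(q)+.5)/3.2-.5+[90,120]
for q,z in (([(480,57),(770,45),(778,243),(488,257)],40),([(506,76),(750,67),(753,218),(511,229)],39.5)):
    P=ray2plane(c,f(q),z)[:,:2]; e=P[0]-P[1]+P[3]-P[2]
    print(P.round(0).tolist(),P.mean(0).round(1),'long axis deg',np.degrees(np.arctan2(e[1],e[0])).round(1),np.linalg.norm(e)/2)
plan(519,-169,300,84.4)
E
```

```text
[[630.0, -1.0], [641.0, -300.0], [436.0, -303.0], [425.0, -8.0]] [ 533.  -152.9] long axis deg 92.2 297.0776978618747
[[610.0, -27.0], [618.0, -279.0], [462.0, -278.0], [453.0, -31.0]] [ 535.8 -153.8] long axis deg 92.0 248.82820431371292
TCP [ 178.4 -598.5  230.6] psi 16.6 q7 -0.08 t 0.1 F [-0.4 -0.3 -0.2] open 0.998 
 TURN units -0.7534 minrows 8  SHIFT units [11.518  7.427 -1.735] minrows 12
```

```bash
python3 -m handwheel '{"offset":[[0,0,-0.3],[0,0,-0.3],[0,0,-0.3],[0,0,-0.3],[0,0,-0.3],[0,0,-0.235],[0,0,0],[0,0,0]],"turn":[-0.0942,-0.0942,-0.0942,-0.0942,-0.0942,-0.0942,-0.0942,-0.0942],"fingers":[-1,-1,-1,-1,-1,-1,-1,-1]}' 60
python3 -m handwheel '{"offset":[[0.823,0.53,0],[0.823,0.53,0],[0.823,0.53,0],[0.823,0.53,0],[0.823,0.53,0],[0.823,0.53,0],[0.823,0.53,0]],"turn":[0,0,0,0,0,0,0],"fingers":[-1,-1,-1,-1,-1,-1,-1]}'
python3 -m handwheel '{"offset":[[0.823,0.53,0],[0.823,0.53,0],[0.823,0.53,0],[0.823,0.53,0],[0.823,0.53,0],[0.823,0.53,0],[0.823,0.53,0],[0,0,0]],"turn":[0,0,0,0,0,0,0,0],"fingers":[-1,-1,-1,-1,-1,-1,-1,-1]}'
python3 - <<'E'
from h import *
plan(519,-169,300,84.4)
c,im=snap('wrist','w1.png'); print(c[0][0,0],-c[2].T@c[3]); print(proj(c,[[519,-169,78],[534,-153,39.5]]))
E
```

```text
time: 0.9
tool_pos: [178.5, -598.9, 300.7]
eef_rot: [-0.0, 0.739, 0.674, 0.0]
contact_force: [0.2, -0.8, -0.2]
opening: 1.0
grip_force: 0.0
time: 1.6
tool_pos: [349.2, -382.5, 300.5]
eef_rot: [-0.0, 0.741, 0.672, -0.0]
contact_force: [0.4, -0.2, -0.2]
opening: 0.999
grip_force: 0.0
time: 2.4
tool_pos: [521.3, -163.1, 300.5]
eef_rot: [-0.001, 0.738, 0.675, 0.001]
contact_force: [0.7, 1.7, -0.6]
opening: 0.999
grip_force: 0.0
TCP [ 521.3 -163.1  300.5] psi 84.9 q7 -0.03 t 2.4 F [ 0.7  1.7 -0.6] open 0.999 
 TURN units 0.0054 minrows 1  SHIFT units [-0.153 -0.044  0.012] minrows 1
285.6789574394014 [526.51767367 -94.01627349 443.56035285]
[[260.50997228 171.87881297]
 [270.08611635 154.43940936]]
```

View pics/w1.png

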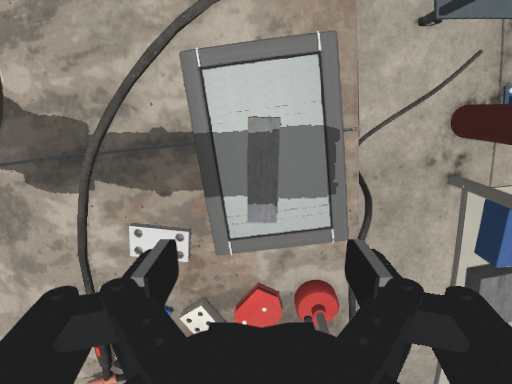

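The wrist view shows the offcut's corners at about (250,117), (280,117), (276,222) and (247,220). The frame's corners are at (181,52), (337,32), (348,239) and (217,254).

```bash
python3 - <<'E'
from h import *
c=cam('wrist')
for q,z in (([(250,117),(280,117),(276,222),(247,220)],76),([(181,52),(337,32),(348,239),(217,254)],40),([(202,68),(319,53),(331,229),(229,239)],39.5)):
    P=ray2plane(c,q,z)[:,:2]; e=P[0]-P[3]+P[1]-P[2]
    print(P.round(0).tolist(),P.mean(0).round(1),'deg',np.degrees(np.arctan2(e[1],e[0])).round(1),(np.linalg.norm(P-np.roll(P,1,0),axis=1)).round(0))
plan(519,-169,62,84.4)
E
```

```text
[[511.0, -102.0], [548.0, -105.0], [532.0, -245.0], [492.0, -238.0]] [ 520.7 -172.5] deg 82.9 [137.  37. 140.  40.]
[[427.0, -10.0], [632.0, -4.0], [642.0, -298.0], [436.0, -305.0]] [ 534.4 -154.3] deg 91.8 [295. 205. 294. 206.]
[[452.0, -33.0], [608.0, -28.0], [616.0, -279.0], [458.0, -281.0]] [ 533.4 -155.2] deg 91.6 [248. 156. 251. 158.]
TCP [ 519.9 -166.   300.3] psi 84.7 q7 -0.02 t 2.5 F [ 0.2 -0.2  0.3] open 1.0 
 TURN units 0.0037 minrows 1  SHIFT units [-0.076 -0.014  5.958] minrows 5
```

```bash
python3 -m handwheel '{"offset":[[-0.14,0,1],[0,0,1],[0,0,1],[0,0,1],[0,0,1],[0,0,0.8],[0,0,0.45],[0,0,0],[0,0,0]],"turn":[0.015,0,0,0,0,0,0,0,0],"fingers":[-1,-1,-1,-1,-1,-1,-1,-1,0.2]}' 60
python3 -m handwheel '{"offset":[[0,0,0],[0,0,0],[0,0,0],[0,0,0],[0,0,0],[0,0,0],[0,0,0],[0,0,0]],"turn":[0,0,0,0,0,0,0,0],"fingers":[1,1,1,1,1,1,1,1]}' 60
python3 -m handwheel '{"offset":[[0,0,-0.2],[0,0,-0.5],[0,0,-1],[0,0,-1],[0,0,-1],[0,0,0]],"turn":[0,0,0,0,0,0],"fingers":[1,1,1,1,1,1]}' 60
python3 - <<'E'
from h import *
plan(350,105,200,90)
E
```

```text
time: 3.35
tool_pos: [517.9, -175.4, 51.0]
eef_rot: [-0.0, 0.749, 0.663, -0.0]
contact_force: [0.3, -0.6, 0.0]
opening: 0.86
grip_force: 0.0
time: 4.15
tool_pos: [519.7, -175.2, 52.4]
eef_rot: [0.002, 0.749, 0.663, 0.001]
contact_force: [-0.3, -0.9, 6.7]
opening: 0.456
grip_force: 62.2
time: 4.75
tool_pos: [520.8, -174.8, 204.4]
eef_rot: [0.004, 0.748, 0.663, 0.002]
contact_force: [1.1, -0.2, -5.5]
opening: 0.455
grip_force: 62.1
TCP [ 520.8 -174.8  204.4] psi 83.1 q7 -0.09 t 4.8 F [ 1.1 -0.2 -5.5] open 0.455 
 TURN units -0.0768 minrows 1  SHIFT units [ 6.994 -4.27   0.111] minrows 7
```

```bash
python3 -m handwheel '{"offset":[[0.7,-0.427,0],[0.7,-0.427,0],[0.7,-0.427,0],[0.7,-0.427,0],[0.7,-0.427,0],[0.7,-0.427,0],[0.7,-0.427,0],[0.7,-0.427,0],[0.7,-0.427,0],[0.7,-0.427,0]],"turn":[-0.0768,0,0,0,0,0,0,0,0,0],"fingers":[1,1,1,1,1,1,1,1,1,1]}' 60
python3 -m handwheel '{"offset":[[0,0,0],[0,0,1],[0,0,1],[0,0,1],[0,0,1],[0,0,0.3],[0,0,0],[0,0,0]],"turn":[0,0,0,0,0,0,0,0],"fingers":[1,1,1,1,1,1,1,1]}' 60
python3 - <<'E'
from h import *
plan(350,105,18,90)
E
```

```text
time: 5.75
tool_pos: [349.0, 107.7, 198.1]
eef_rot: [-0.0, 0.707, 0.707, -0.001]
contact_force: [0.3, 1.3, -4.4]
opening: 0.458
grip_force: 62.1
time: 6.55
tool_pos: [350.8, 107.0, 26.8]
eef_rot: [-0.0, 0.707, 0.707, -0.0]
contact_force: [0.3, -0.6, -4.5]
opening: 0.456
grip_force: 62.9
TCP [350.8 107.   26.8] psi 90.0 q7 -0.97 t 6.5 F [ 0.3 -0.6 -4.5] open 0.456 
 TURN units -0.0 minrows 1  SHIFT units [-0.051 -0.02   0.221] minrows 1
```

```bash
python3 -m handwheel '{"offset":[[0,0,0.1],[0,0,0.05],[0,0,0.04],[0,0,0]],"turn":[0,0,0,0],"fingers":[1,1,1,1]}' 60
python3 -m handwheel '{"offset":[[0,0,0.04],[0,0,0]],"turn":[0,0],"fingers":[1,1]}' 60
python3 -m handwheel '{"offset":[[0,0,0.04],[0,0,0]],"turn":[0,0],"fingers":[1,1]}' 60
```

```text
time: 6.95
tool_pos: [351.2, 107.1, 19.3]
eef_rot: [0.0, 0.707, 0.707, 0.0]
contact_force: [0.2, -0.8, -5.2]
opening: 0.456
grip_force: 63.1
time: 7.15
tool_pos: [351.0, 107.2, 17.5]
eef_rot: [0.0, 0.707, 0.707, -0.0]
contact_force: [0.2, -0.7, -5.5]
opening: 0.455
grip_force: 63.1
time: 7.35
tool_pos: [350.9, 107.2, 15.8]
eef_rot: [-0.0, 0.707, 0.707, -0.0]
contact_force: [0.1, -0.2, -3.5]
opening: 0.456
grip_force: 63.1
```

```bash
python3 -m handwheel '{"offset":[[0,0,0.03],[0,0,0],[0,0,0],[0,0,0],[0,0,0],[0,0,0],[0,0,-0.5],[0,0,-1],[0,0,-1],[0,0,-1]],"turn":[0,0,0,0,0,0,0,0,0,0],"fingers":[1,-0.4,-0.4,-0.4,-0.4,-0.4,-0.4,-0.4,-0.4,-0.4]}' 60
python3 - <<'E'
from h import *
th=np.radians(1.8); ey=np.array([-np.sin(th),np.cos(th)]); C=np.array([534,-154])
p=C+33*ey; print(p); plan(p[0],p[1],60,1.8)
E
```

```text
time: 8.35
tool_pos: [350.3, 107.4, 156.1]
eef_rot: [-0.001, 0.707, 0.707, -0.0]
contact_force: [2.0, -0.6, 0.5]
opening: 0.702
grip_force: 0.0
[ 532.96344495 -121.01628351]
TCP [350.3 107.4 156.1] psi 90.0 q7 -0.63 t 8.3 F [ 2.  -0.6  0.5] open 0.702 
 TURN units 0.9802 minrows 11  SHIFT units [4.386 5.851 2.402] minrows 7
```

```bash
python3 -m handwheel '{"offset":[[0,0,-0.5],[0,0,0],[0,0,0],[0,0,0],[0,0,0],[0,0,0],[0,0,0],[0,0,0],[0,0,0],[0,0,0]],"turn":[0.0891,0.0891,0.0891,0.0891,0.0891,0.0891,0.0891,0.0891,0.0891,0.0891],"fingers":[1,1,1,1,1,1,1,1,1,1]}' 60
python3 -m handwheel '{"offset":[[0,0,0],[0.548,0.731,0],[0.548,0.731,0],[0.548,0.731,0],[0.548,0.731,0],[0.548,0.731,0],[0.548,0.731,0],[0.548,0.731,0],[0.548,0.731,0],[0,0,0]],"turn":[0.0891,0,0,0,0,0,0,0,0,0],"fingers":[1,1,1,1,1,1,1,1,1,1]}' 60
python3 - <<'E'
from h import *
plan(533,-121,45,1.8)
snap('top','top2.png')
E
```

```text
time: 9.35
tool_pos: [350.8, 107.1, 174.6]
eef_rot: [0.0, 0.997, 0.083, -0.0]
contact_force: [-0.2, -0.4, -0.8]
opening: -0.0
grip_force: 0.0
time: 10.35
tool_pos: [535.5, -126.0, 174.2]
eef_rot: [0.001, 1.0, 0.013, 0.0]
contact_force: [-1.0, 1.0, 0.2]
opening: 0.001
grip_force: 0.0
TCP [ 535.5 -126.   174.2] psi 1.4 q7 -1.58 t 10.3 F [-1.   1.   0.2] open 0.001 
 TURN units -0.0039 minrows 1  SHIFT units [-0.057 -0.127  3.23 ] minrows 3
```

```bash
python3 -m handwheel '{"offset":[[-0.05,-0.1,1],[0,0,1],[0,0,1],[0,0,0.25],[0,0,0]],"turn":[0,0,0,0,0],"fingers":[1,1,1,1,1]}' 60
python3 -m handwheel '{"offset":[[0,0,0.1],[0,0,0.05],[0,0,0.05],[0,0,0]],"turn":[0,0,0,0],"fingers":[1,1,1,1]}' 60 | egrep 'tool_p|force'
python3 -m handwheel '{"offset":[[0,0,0.05],[0,0,0]],"turn":[0,0],"fingers":[1,1]}' 60| egrep 'tool_p|force'
```

```text
time: 10.9
tool_pos: [530.0, -116.2, 43.9]
eef_rot: [-0.0, 1.0, 0.016, -0.002]
contact_force: [0.0, -0.1, 0.7]
opening: 0.003
grip_force: 0.0
tool_pos: [532.4, -117.3, 37.6]
contact_force: [1.4, 0.1, 0.8]
grip_force: 0.8
tool_pos: [532.3, -117.3, 35.2]
contact_force: [2.1, 0.6, 3.2]
grip_force: 1.7
```

View pics/top2.png

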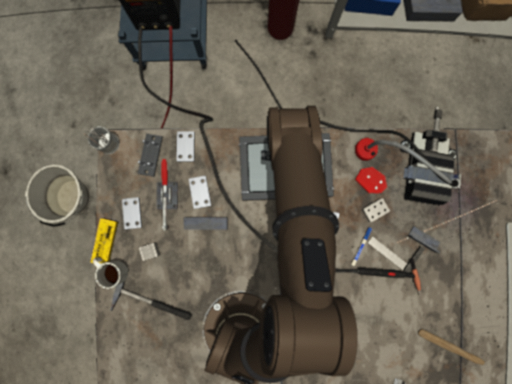

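The offcut now lies on the bare table at (206,223), and plates and shoe look unmoved. The skin is soft at panel y of about +37, so I'll probe further along.

```bash
P(){ grep -E 'tool_p|contact'; }
python3 -m handwheel '{"offset":[[0,0,-0.3],[0,-0.55,0],[0,0,0],[0,0,0.2],[0,0,0.05],[0,0,0.05],[0,0,0]],"turn":[0,0,0,0,0,0,0],"fingers":[1,1,1,1,1,1,1]}' 60 | P
python3 -m handwheel '{"offset":[[0,0,-0.3],[0,-0.55,0],[0,0,0],[0,0,0.2],[0,0,0.05],[0,0,0.05],[0,0,0]],"turn":[0,0,0,0,0,0,0],"fingers":[1,1,1,1,1,1,1]}' 60 | P
python3 -m handwheel '{"offset":[[0,0,-0.3],[0,0.95,0],[0,0.95,0],[0,0.95,0],[0,0,0],[0,0,0.2],[0,0,0.05],[0,0,0.05],[0,0,0]],"turn":[0,0,0,0,0,0,0,0,0],"fingers":[1,1,1,1,1,1,1,1,1]}' 60 | P
python3 -m handwheel '{"offset":[[0,0,-0.3],[0,0.55,0],[0,0,0],[0,0,0.2],[0,0,0.05],[0,0,0.05],[0,0,0]],"turn":[0,0,0,0,0,0,0],"fingers":[1,1,1,1,1,1,1]}' 60 | P
python3 -m handwheel '{"offset":[[0,0,-0.3],[0,0.55,0],[0,0,0],[0,0,0.2],[0,0,0.05],[0,0,0.05],[0,0,0]],"turn":[0,0,0,0,0,0,0],"fingers":[1,1,1,1,1,1,1]}' 60 | P
```

```text
tool_pos: [530.4, -95.7, 34.4]
contact_force: [-1.2, 0.8, 3.0]
tool_pos: [529.9, -73.9, 34.5]
contact_force: [-0.9, -0.7, 3.9]
tool_pos: [533.4, -186.2, 34.6]
contact_force: [-1.2, -0.9, 2.7]
tool_pos: [535.0, -209.0, 37.3]
contact_force: [-9.0, 0.6, 33.4]
tool_pos: [535.5, -230.8, 38.1]
contact_force: [-13.7, 1.6, 49.4]
```

Rib found near y −209 to −231. Next I'll find its edges gently in 4 mm steps.

```bash
P(){ grep -E 'tool_p|contact'; }
python3 -m handwheel '{"offset":[[0,0,-0.3],[0,0.1,0],[0,0,0],[0,0,0.22],[0,0,0.04],[0,0,0]],"turn":[0,0,0,0,0,0],"fingers":[1,1,1,1,1,1]}' 60 | P
for i in 1 2 3; do python3 -m handwheel '{"offset":[[0,0,-0.2],[0,0.1,0],[0,0,0],[0,0,0.16],[0,0,0.04],[0,0,0]],"turn":[0,0,0,0,0,0],"fingers":[1,1,1,1,1,1]}' 60 | P; done
echo; python3 -m handwheel '{"offset":[[0,0,-0.2],[0,-0.85,0],[0,0,0],[0,0,0.16],[0,0,0.04],[0,0,0]],"turn":[0,0,0,0,0,0],"fingers":[1,1,1,1,1,1]}' 60 | P
for i in 1 2 3; do python3 -m handwheel '{"offset":[[0,0,-0.2],[0,-0.1,0],[0,0,0],[0,0,0.16],[0,0,0.04],[0,0,0]],"turn":[0,0,0,0,0,0],"fingers":[1,1,1,1,1,1]}' 60 | P; done
```

```text
tool_pos: [535.5, -234.9, 38.2]
contact_force: [-10.2, 2.5, 39.3]
tool_pos: [535.3, -239.5, 38.2]
contact_force: [-10.5, 2.3, 35.7]
tool_pos: [535.5, -243.6, 38.2]
contact_force: [-8.8, 1.2, 34.3]
tool_pos: [535.7, -247.5, 38.2]
contact_force: [-10.2, 2.4, 33.8]

tool_pos: [535.0, -212.1, 37.9]
contact_force: [-9.4, 8.5, 33.9]
tool_pos: [534.6, -209.6, 37.6]
contact_force: [-7.7, 1.9, 28.3]
tool_pos: [534.4, -205.2, 36.5]
contact_force: [-2.6, 1.4, 13.5]
tool_pos: [533.9, -201.1, 35.8]
contact_force: [-0.1, 0.6, 3.2]
```

```bash
P(){ grep -E 'tool_p|contact'; }
python3 -m handwheel '{"offset":[[0,0,-0.3],[0,0.5,0],[0,0.7,0],[0,0,0],[0,0,0.26],[0,0,0.04],[0,0,0]],"turn":[0,0,0,0,0,0,0],"fingers":[1,1,1,1,1,1,1]}' 60 | P
for i in 1 2 3 4 5; do python3 -m handwheel '{"offset":[[0,0,-0.2],[0,0.1,0],[0,0,0],[0,0,0.16],[0,0,0.04],[0,0,0]],"turn":[0,0,0,0,0,0],"fingers":[1,1,1,1,1,1]}' 60 | P; done
```

```text
tool_pos: [536.3, -250.0, 38.2]
contact_force: [-4.4, -4.1, 21.5]
tool_pos: [536.1, -253.0, 37.7]
contact_force: [-6.4, 2.2, 25.3]
tool_pos: [536.0, -257.4, 36.7]
contact_force: [-3.3, -0.3, 15.7]
tool_pos: [535.8, -261.3, 35.8]
contact_force: [-1.3, -1.6, 2.8]
tool_pos: [535.9, -265.2, 35.9]
contact_force: [-0.7, -1.5, 2.4]
tool_pos: [537.0, -269.9, 39.0]
contact_force: [-8.7, 2.3, 32.6]
```

Both edges agree on the rib's middle at y ≈ −231.3, so the target is (536.4, −231.3). Now for the shoe, turning to psi ≈ 168 to keep joint 7 within range.

```bash
python3 -m handwheel '{"offset":[[0,0,-0.5],[0,0,-1],[0,0,-1],[0,0,-1],[0,0,-1],[0,0,-1],[0,0,0],[0,0,0],[0,0,0],[0,0,0]],"turn":[0,-0.094,-0.094,-0.094,-0.094,-0.094,-0.094,-0.094,-0.094,-0.094],"fingers":[-1,-1,-1,-1,-1,-1,-1,-1,-1,-1]}' 60
python3 -m handwheel '{"offset":[[0,0,0],[0,0,0],[0,0,0],[0,0,0],[0,0,0],[0,0,0],[0,0,0],[0,0,0],[0,0,0],[0,0,0]],"turn":[-0.094,-0.094,-0.094,-0.094,-0.094,-0.094,-0.094,-0.094,-0.094,-0.094],"fingers":[-1,-1,-1,-1,-1,-1,-1,-1,-1,-1]}' 60|tail -1
python3 - <<'E'
from h import *
plan(525,285,260,168)
E
```

```text
time: 24.7
tool_pos: [535.8, -269.1, 255.7]
eef_rot: [-0.0, 0.776, 0.631, -0.0]
contact_force: [-0.8, 0.3, 0.8]
opening: 1.0
grip_force: 0.0
grip_force: 0.0
TCP [ 535.9 -269.1  255.6] psi 162.9 q7 1.2 t 25.7 F [-0.4  0.3 -0. ] open 1.001 
 TURN units -0.0571 minrows 1  SHIFT units [ 3.146 13.493 -0.11 ] minrows 12
```

```bash
python3 - <<'E'
from h import *
plan(630,285,260,168)
E
python3 -m handwheel '{"offset":[[0.047,0.958,-0.01],[0.047,0.958,-0.01],[0.047,0.958,0],[0.047,0.958,0],[0.047,0.958,0],[0.047,0.958,0],[0.047,0.958,0],[0.047,0.958,0],[0.047,0.958,0],[0.047,0.958,0]],"turn":[-0.0571,0,0,0,0,0,0,0,0,0],"fingers":[-1,-1,-1,-1,-1,-1,-1,-1,-1,-1]}' 60
python3 -m handwheel '{"offset":[[0.047,0.958,-0.01],[0.047,0.958,-0.01],[0.047,0.958,0],[0.047,0.958,0],[0,0,0]],"turn":[0,0,0,0,0],"fingers":[-1,-1,-1,-1,-1]}' 60
python3 - <<'E'
from h import *
plan(630,285,260,168)
c,im=snap('wrist','w2.png')
E
```

```text
TCP [ 535.9 -269.1  255.6] psi 162.9 q7 1.2 t 25.7 F [-0.4  0.3 -0. ] open 1.001 
 TURN units -0.0571 minrows 1  SHIFT units [ 0.578 14.039 -0.11 ] minrows 12
time: 26.7
tool_pos: [603.0, 109.8, 256.3]
eef_rot: [-0.0, 0.108, 0.994, -0.0]
contact_force: [-0.0, -0.1, 0.2]
opening: 0.998
grip_force: 0.0
time: 27.2
tool_pos: [626.3, 266.6, 257.0]
eef_rot: [-0.001, 0.104, 0.995, 0.002]
contact_force: [-0.9, 0.7, 0.3]
opening: 1.003
grip_force: 0.0
TCP [626.3 266.6 257. ] psi 168.1 q7 0.46 t 27.2 F [-0.9  0.7  0.3] open 1.003 
 TURN units 0.001 minrows 1  SHIFT units [ 0.006  0.469 -0.076] minrows 1
```

View pics/w2.png

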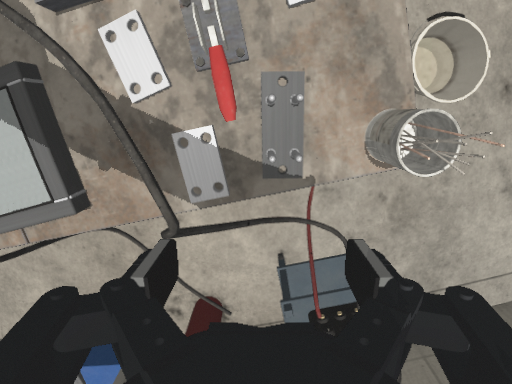

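The shoe's corners are at about (262,71), (304,71), (302,178) and (261,178), with windows at (282,81) and (282,169). The clamp handle's tip is at (231,120), close to the shoe's left edge. The two nearest plates are at (135,57) and (201,163).

```bash
python3 - <<'E'
from h import *
c=cam('wrist')
P=ray2plane(c,[(262,71),(304,71),(302.5,178),(261,178)],12)[:,:2]; e=P[0]-P[3]+P[1]-P[2]
print(P.round(0).tolist(),P.mean(0).round(1),np.degrees(np.arctan2(e[1],e[0])).round(1),(np.linalg.norm(P-np.roll(P,1,0),axis=1)).round(0))
W=ray2plane(c,[(282.5,81),(282.5,169)],12); print(W.round(1),W.mean(0))
for z in(40,66): print('tip',ray2plane(c,[(231,120),(237,116),(224,121)],z).round(0).tolist())
im=cv2.imread('pics/w2.png'); v=cv2.cvtColor(im,cv2.COLOR_BGR2HSV)
m=((v[:,:,2]>140)&(v[:,:,1]<50)).astype(np.uint8)*255; m[:,:90]=0;m[:,235:]=0;m[110:,]=0
for k in cv2.findContours(m,cv2.RETR_EXTERNAL,cv2.CHAIN_APPROX_NONE)[0]:
    if cv2.contourArea(k)>800:
        b=cv2.minAreaRect(ray2plane(c,k.reshape(-1,2),12)[:,:2].astype(np.float32)); print('plate',b)
E
```

```text
[[508.0, 289.0], [519.0, 342.0], [657.0, 316.0], [645.0, 259.0]] [582.1 301.5] 168.3 [140.  54. 140.  58.]
[[525.5 312.7  12. ]
 [638.4 290.6  12. ]] [581.95053844 301.66330344  12.        ]
tip [[559.0, 240.0, 40.0], [556.0, 248.0, 40.0], [559.0, 231.0, 40.0]]
tip [[559.0, 242.0, 66.0], [556.0, 250.0, 66.0], [559.0, 234.0, 66.0]]
plate ((457.3791198730469, 149.33641052246094), (154.0105743408203, 133.1111602783203), 75.38524627685547)
```

```bash
python3 - <<'E'
from h import *
plan(589,300,0,168.5)
E
python3 -m handwheel '{"offset":[[0.55,0.66,0],[0.54,0.36,0],[0,0,1],[0,0,1],[0,0,1],[0,0,0.7],[0,0,0]],"turn":[-0.004,0,0,0,0,0,0],"fingers":[-0.65,-0.65,-0.65,-0.65,-0.65,-0.65,-0.65]}' 80
python3 - <<'E'
from h import *
plan(589,300,0,168.5)
E
```

```text
TCP [627.1 263.5 256.9] psi 167.9 q7 0.46 t 27.2 F [ 0.4  0.1 -0.1] open 1.001 
 TURN units -0.0062 minrows 1  SHIFT units [1.115 0.704 6.422] minrows 6
time: 27.95
tool_pos: [593.1, 305.2, 105.1]
eef_rot: [-0.003, 0.105, 0.994, -0.003]
contact_force: [0.4, -0.5, 0.1]
opening: 0.823
grip_force: 0.0
TCP [593.1 305.2 105.1] psi 167.9 q7 0.28 t 27.9 F [ 0.4 -0.5  0.1] open 0.823 
 TURN units -0.0063 minrows 1  SHIFT units [ 0.074 -0.147  2.626] minrows 3
```

```bash
python3 -m handwheel '{"offset":[[0.09,-0.13,0],[0,0,0],[0,0,0.8],[0,0,0.8],[0,0,0.6],[0,0,0.3],[0,0,0.1],[0,0,0],[0,0,0]],"turn":[-0.006,0,0,0,0,0,0,0,0],"fingers":[-0.65,-0.65,-0.65,-0.65,-0.65,-0.65,-0.65,-0.65,-0.65]}' 80
python3 -m handwheel '{"offset":[[0,0,0],[0,0,0],[0,0,0],[0,0,0],[0,0,0],[0,0,0]],"turn":[0,0,0,0,0,0],"fingers":[-0.1,-0.1,-0.1,-0.1,-0.1,-0.1]}' 80
python3 - <<'E'
from h import *
plan(589,300,0,168.5)
E
```

```text
time: 28.85
tool_pos: [590.6, 305.3, 7.6]
eef_rot: [0.001, 0.1, 0.995, 0.001]
contact_force: [-1.2, -0.3, 0.3]
opening: 0.825
grip_force: 0.0
time: 29.45
tool_pos: [591.2, 307.7, 9.7]
eef_rot: [0.002, 0.099, 0.995, 0.003]
contact_force: [-1.3, 2.5, 17.4]
opening: 0.551
grip_force: 8.2
TCP [591.2 307.7   9.7] psi 168.6 q7 0.21 t 29.4 F [-1.3  2.5 17.4] open 0.551 
 TURN units 0.001 minrows 1  SHIFT units [ 0.017 -0.199  0.242] minrows 1
```

The fingers closed above the plate edge because I stopped too high. I'll open, correct y and go lower.

```bash
python3 -m handwheel '{"offset":[[0,0,-0.2],[0,0,0],[0,0,0],[0,0,0]],"turn":[0,0,0,0],"fingers":[-0.65,-0.65,-0.65,-0.65]}' 80
python3 -m handwheel '{"offset":[[0.03,-0.17,0],[0,0,0],[0,0,0]],"turn":[0,0,0],"fingers":[-0.65,-0.65,-0.65]}' 80
python3 - <<'E'
from h import *
plan(589,300,-1,168.5)
E
```

```text
time: 29.85
tool_pos: [589.8, 304.1, 13.6]
eef_rot: [-0.0, 0.1, 0.995, -0.0]
contact_force: [1.1, -0.4, 0.9]
opening: 0.825
grip_force: 0.0
time: 30.15
tool_pos: [587.3, 297.6, 13.6]
eef_rot: [-0.0, 0.1, 0.995, -0.0]
contact_force: [1.1, 0.3, -0.2]
opening: 0.826
grip_force: 0.0
TCP [587.3 297.6  13.6] psi 168.5 q7 0.21 t 30.1 F [ 1.1  0.3 -0.2] open 0.826 
 TURN units 0.0004 minrows 1  SHIFT units [-0.03   0.069  0.366] minrows 1
```

```bash
python3 -m handwheel '{"offset":[[-0.03,0.06,0],[0,0,0.2],[0,0,0.15],[0,0,0],[0,0,0]],"turn":[0,0,0,0,0],"fingers":[-0.65,-0.65,-0.65,-0.65,-0.65]}' 80
python3 -m handwheel '{"offset":[[0,0,0],[0,0,0],[0,0,0],[0,0,0],[0,0,0],[0,0,0],[0,0,0]],"turn":[0,0,0,0,0,0,0],"fingers":[0,0,0,0,0,0,0]}' 80
```

```text
time: 30.65
tool_pos: [588.7, 300.2, -0.6]
eef_rot: [-0.0, 0.1, 0.995, -0.0]
contact_force: [-0.9, -1.0, 0.4]
opening: 0.824
grip_force: 0.0
time: 31.35
tool_pos: [589.3, 301.3, 1.1]
eef_rot: [0.001, 0.1, 0.995, 0.001]
contact_force: [-0.7, 1.0, 4.1]
opening: 0.621
grip_force: 84.2
```

```bash
python3 -m handwheel '{"offset":[[0,0,-0.2],[0,0,-0.4],[0,0,-0.8],[0,0,-1],[0,0,-1],[0,0,-1],[0,0,-0.6],[0,0,0]],"turn":[0,0,0,0,0,0,0,0],"fingers":[0,0,0,0,0,0,0,0]}' 80
python3 - <<'E'
from h import *
plan(536,-231,200,181.8)
c,im=snap('wrist','w3.png'); snap('scene','s3.png')
a=np.vstack([cv2.resize(im[:,:,::-1],(400,300)),cv2.resize(cv2.imread('pics/s3.png')[120:,100:440],(400,300))]); cv2.imwrite('pics/both3.png',a)
E
```

```text
time: 32.15
tool_pos: [589.8, 301.9, 204.8]
eef_rot: [0.002, 0.1, 0.995, 0.002]
contact_force: [1.4, 0.8, -6.3]
opening: 0.621
grip_force: 86.2
TCP [589.8 301.9 204.8] psi 168.6 q7 0.35 t 32.1 F [ 1.4  0.8 -6.3] open 0.621 
 TURN units -0.147 minrows 2  SHIFT units [  1.763 -13.273   0.119] minrows 11
```

View pics/both3.png

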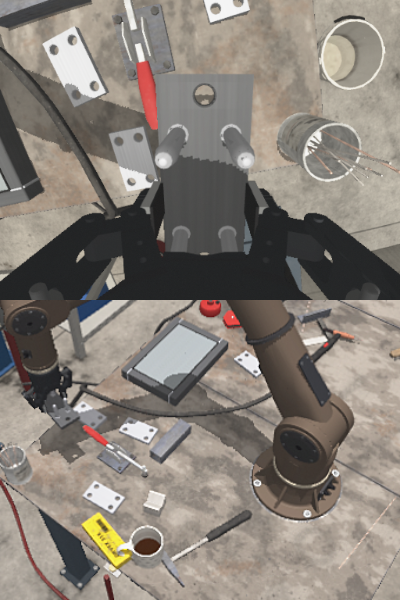

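The shoe hangs level between the fingers, with its far corners at (159,75) and (252,75) and its window at (204,95) in the scaled picture. I'll work out its offset from the TCP.

```bash
python3 - <<'E'
from h import *
c=cam('wrist'); p,a,s=pose()
q=(np.array([(159,74.5),(252.5,74.5),(204.5,95)])+.5)*1.28-.5
P=ray2plane(c,q,p[2]+10.9)[:,:2]; f=np.radians(a); ex=np.array([np.cos(f),np.sin(f)]);ey=np.array([np.sin(f),-np.cos(f)])
for w in P: print('tool-frame',((w-p[:2])@ex).round(1),((w-p[:2])@ey).round(1))
plan(536,-231,200,181.8)
E
```

```text
tool-frame 78.0 -26.0
tool-frame 78.0 26.9
tool-frame 66.5 -0.3
TCP [588.7 299.7 199.5] psi 168.6 q7 0.35 t 32.2 F [ 0.3 -0.7 -6.9] open 0.627 
 TURN units -0.1472 minrows 2  SHIFT units [ 1.734e+00 -1.322e+01 -1.100e-02] minrows 11
```

```bash
python3 - <<'E'
from h import *
plan(544.7,-231,200,181.8)
E
python3 -m handwheel '{"offset":[[0,0,0],[0,0,0],[0.127,-0.944,0],[0.127,-0.944,0],[0.127,-0.944,0],[0.127,-0.944,0],[0.127,-0.944,0],[0.127,-0.944,0],[0.127,-0.944,0],[0.127,-0.944,0]],"turn":[-0.074,-0.073,0,0,0,0,0,0,0,0],"fingers":[0,0,0,0,0,0,0,0,0,0]}' 80 >/dev/null
python3 -m handwheel '{"offset":[[0.1,-0.944,0],[0.1,-0.944,0],[0.1,-0.944,0],[0.1,-0.944,0],[0.1,-0.944,0],[0,-0.944,0],[0,0,0],[0,0,0]],"turn":[0,0,0,0,0,0,0,0],"fingers":[0,0,0,0,0,0,0,0]}' 80
python3 - <<'E'
from h import *
plan(544.7,-231,41,181.8)
E
```

```text
TCP [588.7 299.7 199.5] psi 168.6 q7 0.35 t 32.2 F [ 0.3 -0.7 -6.9] open 0.627 
 TURN units -0.1472 minrows 2  SHIFT units [ 1.5170e+00 -1.3226e+01 -1.1000e-02] minrows 11
time: 34.05
tool_pos: [543.3, -231.3, 197.5]
eef_rot: [-0.002, -0.014, 1.0, 0.001]
contact_force: [-0.0, 0.3, -6.5]
opening: 0.623
grip_force: 86.6
TCP [ 543.3 -231.3  197.5] psi -178.4 q7 1.36 t 34.0 F [-0.   0.3 -6.5] open 0.623 
 TURN units -0.0019 minrows 1  SHIFT units [-0.036  0.006  3.911] minrows 4
```

```bash
python3 -m handwheel '{"offset":[[-0.03,0,0.9],[0,0,0.9],[0,0,0.9],[0,0,0.6],[0,0,0.3],[0,0,0.1],[0,0,0],[0,0,0]],"turn":[-0.002,0,0,0,0,0,0,0],"fingers":[0,0,0,0,0,0,0,0]}' 80
python3 - <<'E'
from h import *
plan(544.7,-231,41,181.8)
E
```

```text
time: 34.85
tool_pos: [546.9, -229.8, 53.2]
eef_rot: [0.001, -0.017, 1.0, -0.0]
contact_force: [-0.4, 0.4, -5.3]
opening: 0.623
grip_force: 86.6
TCP [ 546.9 -229.8   53.2] psi -178.0 q7 1.23 t 34.9 F [-0.4  0.4 -5.3] open 0.623 
 TURN units 0.002 minrows 1  SHIFT units [ 0.057 -0.029  0.305] minrows 1
```

```bash
python3 -m handwheel '{"offset":[[0.05,-0.03,0.1],[0,0,0.08],[0,0,0],[0,0,0]],"turn":[0.002,0,0,0],"fingers":[0,0,0,0]}' 80
python3 - <<'E'
from h import *
plan(544.7,-231,41,181.8)
E
```

```text
time: 35.25
tool_pos: [544.1, -231.4, 44.8]
eef_rot: [0.0, -0.015, 1.0, -0.0]
contact_force: [-0.7, -0.1, -5.0]
opening: 0.624
grip_force: 86.6
TCP [ 544.1 -231.4   44.8] psi -178.2 q7 1.22 t 35.2 F [-0.7 -0.1 -5. ] open 0.624 
 TURN units -0.0003 minrows 1  SHIFT units [-0.016  0.009  0.094] minrows 1
```

```bash
python3 -m handwheel '{"offset":[[0,0,0.06],[0,0,0.03],[0,0,0.02],[0,0,0]],"turn":[0,0,0,0],"fingers":[0,0,0,0]}' 80
python3 -m handwheel '{"offset":[[0,0,0.03],[0,0,0]],"turn":[0,0],"fingers":[0,0]}' 80|grep -E 'tool|cont'
python3 -m handwheel '{"offset":[[0,0,0.02],[0,0,0]],"turn":[0,0],"fingers":[0,0]}' 80|grep -E 'tool|cont'
```

```text
time: 35.65
tool_pos: [544.1, -231.3, 40.3]
eef_rot: [-0.0, -0.016, 1.0, -0.0]
contact_force: [-0.8, -0.4, -5.5]
opening: 0.624
grip_force: 86.8
tool_pos: [544.2, -231.2, 39.7]
contact_force: [-3.5, -0.0, 1.8]
tool_pos: [544.2, -231.3, 39.6]
contact_force: [-5.9, -0.5, 12.1]
```

```bash
python3 -m handwheel '{"offset":[[0,0,-0.02],[0,0,0],[0,0,0],[0,0,0],[0,0,0],[0,0,-0.3],[0,0,-0.8],[0,0,-1],[0,0,-1],[0,0,-1]],"turn":[0,0,0,0,0,0,0,0,0,0],"fingers":[-0.3,-0.6,-0.6,-0.6,-0.6,-0.6,-0.6,-0.6,-0.6,-0.6]}' 80
python3 -m handwheel '{"offset":[[-0.9,0,-0.3],[-0.9,0,-0.3],[-0.9,0,-0.3],[0,0,0],[0,0,0]],"turn":[0,0,0,0,0],"fingers":[-0.6,-0.6,-0.6,-0.6,-0.6]}' 80
python3 - <<'E'
from h import *
c,im=snap('wrist','w4.png'); np.save('c4.npy',np.array(c,dtype=object),allow_pickle=True)
E
```

```text
time: 37.05
tool_pos: [544.0, -230.8, 205.6]
eef_rot: [0.0, -0.016, 1.0, 0.0]
contact_force: [0.0, -0.7, 0.2]
opening: 0.797
grip_force: 0.0
time: 37.55
tool_pos: [652.5, -226.8, 239.7]
eef_rot: [0.0, -0.016, 1.0, 0.0]
contact_force: [-2.0, -1.2, 0.0]
opening: 0.799
grip_force: 0.0
```

View pics/w4.png

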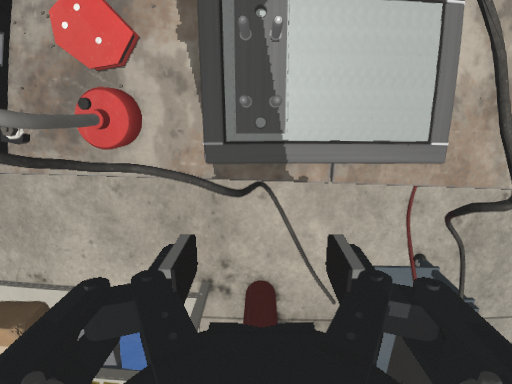

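The shoe sits along the skin's left end: window centres at (261,12) and (260,122), near end at row 134, and the skin's edge at row 142.

```bash
python3 - <<'E'
from h import *
c=np.load('c4.npy',allow_pickle=True)
W=ray2plane(c,[(261,12),(260,122)],50.5); print('windows',W.round(1),'mid',W.mean(0).round(1),np.degrees(np.arctan2(*(W[1]-W[0])[[1,0]])))
print('skin near edge',ray2plane(c,[(230,143),(290,142.5),(425,142)],39.5).round(1))
print('frame near edge',ray2plane(c,[(207,163.5),(446,162)],40).round(1))
print('skin y- edge',ray2plane(c,[(224,142),(221,10)],39.5).round(1),'y+',ray2plane(c,[(434,142),(442,5)],39.5).round(1))
E
```

```text
windows [[ 479.  -232.9   50.5]
 [ 593.2 -230.3   50.5]] mid [ 536.1 -231.6   50.5] 1.2760155867987388
skin near edge [[ 619.2 -265.4   39.5]
 [ 616.3 -193.8   39.5]
 [ 608.8  -28.2   39.5]]
frame near edge [[ 644.7 -293.2   40. ]
 [ 632.1    3.7   40. ]]
skin y- edge [[ 618.2 -272.5   39.5]
 [ 474.7 -276.5   39.5]] y+ [[608.2 -16.6  39.5]
 [454.9 -31.2  39.5]]
```

```bash
cat >> h.py <<'E'
def plate_meas(x,y,f,th=130):
    c,im=snap('wrist',f); hsv=cv2.cvtColor(im,cv2.COLOR_RGB2HSV)
    m=((hsv[:,:,2]>th)&(hsv[:,:,1]<45)).astype(np.uint8)*255
    u=proj(c,[[x,y,12]])[0]; best=None
    for k in cv2.findContours(m,cv2.RETR_EXTERNAL,cv2.CHAIN_APPROX_NONE)[0]:
        if cv2.contourArea(k)<600: continue
        b=cv2.minAreaRect(ray2plane(c,k.reshape(-1,2),12)[:,:2].astype(np.float32)); d=np.hypot(b[0][0]-x,b[0][1]-y)
        if best is None or d<best[0]: best=(d,b)
    if best is None: print('none',u); return
    b=best[1]; w,h=b[1]; ang=(b[2] if w>h else b[2]+90)
    print('px',u.round(),'plate',np.round(b[0],1),np.round(b[1],1),'long deg',round(ang%180,1))
E
python3 - <<'E'
from h import *
plan(425,-285,250,169.3)
E
```

```text
TCP [ 651.7 -227.4  239.3] psi -178.2 q7 1.39 t 37.6 F [ 0.2  0.5 -0.7] open 0.8 
 TURN units 0.1393 minrows 2  SHIFT units [ 5.3   -2.467 -0.266] minrows 5
```

```bash
python3 -m handwheel '{"offset":[[0,0,-0.25],[0,0,0],[0.883,-0.41,0],[0.883,-0.41,0],[0.883,-0.41,0],[0.883,-0.41,0],[0.883,-0.41,0],[0.883,-0.41,0],[0,0,0],[0,0,0]],"turn":[0.07,0.069,0,0,0,0,0,0,0,0],"fingers":[-0.65,-0.65,-0.65,-0.65,-0.65,-0.65,-0.65,-0.65,-0.65,-0.65]}' 80
python3 - <<'E'
from h import *
plate_meas(337,-290,'p1.png'); plan(337,-290,100,169.3)
E
```

```text
time: 38.6
tool_pos: [423.4, -286.1, 249.1]
eef_rot: [-0.001, 0.095, 0.995, -0.001]
contact_force: [-0.2, 0.4, 0.2]
opening: 0.822
grip_force: 0.0
px [246. 101.] plate [ 335.9 -288.8] [55.9 98.7] long deg 168.9
TCP [ 424.7 -285.4  249.3] psi 169.2 q7 1.41 t 38.6 F [0.9 0.6 0.8] open 0.826 
 TURN units -0.0012 minrows 1  SHIFT units [ 2.132 -0.52   3.732] minrows 4
```

View pics/p1.png

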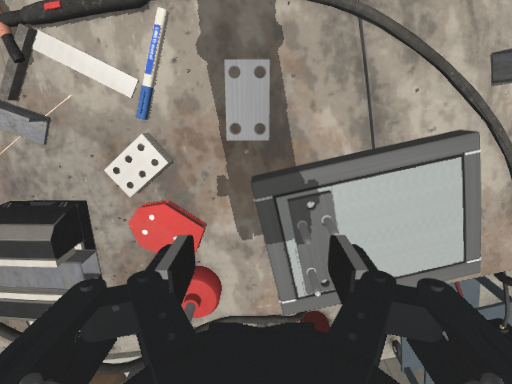

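The plate lies at (247,99), clear of its surroundings. It measures (336, −289) at 169°.

```bash
python3 -m handwheel '{"offset":[[0.72,-0.16,0],[0.72,-0.16,0],[0.72,-0.16,0],[0,0,1],[0,0,1],[0,0,1],[0,0,1],[0,0,1],[0,0,0],[0,0,0]],"turn":[0,0,0,0,0,0,0,0,0,0],"fingers":[-0.65,-0.65,-0.65,-0.65,-0.65,-0.65,-0.65,-0.65,-0.65,-0.65]}' 80 >/dev/null
python3 - <<'E'
from h import *
plan(336,-289,0,168.9)
E
```

```text
TCP [ 338.  -286.9   49.6] psi 169.4 q7 1.26 t 39.6 F [ 0.4 -0.8  0.3] open 0.825 
 TURN units 0.0058 minrows 1  SHIFT units [ 0.04  -0.062  1.241] minrows 2
```

```bash
python3 -m handwheel '{"offset":[[0.04,-0.06,0.6],[0,0,0.4],[0,0,0.2],[0,0,0.04],[0,0,0]],"turn":[0.006,0,0,0,0],"fingers":[-0.65,-0.65,-0.65,-0.65,-0.65]}' 80
python3 -m handwheel '{"offset":[[0,0,0],[0,0,0],[0,0,0],[0,0,0],[0,0,0],[0,0,0],[0,0,0]],"turn":[0,0,0,0,0,0,0],"fingers":[0,0,0,0,0,0,0]}' 80
```

```text
time: 40.15
tool_pos: [335.9, -290.4, 0.6]
eef_rot: [0.001, 0.098, 0.995, -0.0]
contact_force: [0.6, 0.1, 0.4]
opening: 0.823
grip_force: 0.0
time: 40.85
tool_pos: [335.9, -290.1, 1.1]
eef_rot: [0.001, 0.098, 0.995, -0.001]
contact_force: [-3.4, 2.8, 18.4]
opening: 0.629
grip_force: 80.4
```

```bash
cat >> h.py <<'E'
def inhand(f,dz,th=120):
    c,im=snap('wrist',f); p,a,s=pose(); hsv=cv2.cvtColor(im,cv2.COLOR_RGB2HSV)
    m=((hsv[:,:,2]>th)&(hsv[:,:,1]<45)).astype(np.uint8)*255
    f=np.radians(a); ex=np.array([np.cos(f),np.sin(f)]);ey=np.array([np.sin(f),-np.cos(f)])
    for k in cv2.findContours(m,cv2.RETR_LIST,cv2.CHAIN_APPROX_NONE)[0]:
        if cv2.contourArea(k)<60: continue
        P=ray2plane(c,k.reshape(-1,2),p[2]+dz)[:,:2]-p[:2]; X,Y=P@ex,P@ey
        if X.max()>75 or abs(Y).max()>45: continue
        g=X>X.max()-3
        print('x %.1f..%.1f y %.1f..%.1f mean %.1f %.1f'%(X.min(),X.max(),Y.min(),Y.max(),X.mean(),Y.mean()),'far slope deg %.1f'%np.degrees(np.arctan(np.polyfit(Y[g],X[g],1)[0])))
E
python3 -m handwheel '{"offset":[[0,0,-0.2],[0,0,-0.5],[0,0,-1],[0,0,-1],[0,0,-1],[0,0,-1],[0,0,-0.7],[0,0,0],[0,0,0]],"turn":[0,0,0,0,0,0,0,0,0],"fingers":[0,0,0,0,0,0,0,0,0]}' 80
python3 - <<'E'
from h import *
inhand('ih1.png',10.9); plan(536,-231.5,200,181.4)
E
```

```text
time: 41.75
tool_pos: [334.3, -290.1, 215.4]
eef_rot: [-0.0, 0.098, 0.995, -0.0]
contact_force: [0.3, 0.4, -5.2]
opening: 0.625
grip_force: 86.6
x 16.7..27.3 y 27.2..34.5 mean 21.5 30.6 far slope deg 2.3
x 26.3..41.3 y -25.1..-9.5 mean 33.8 -17.3 far slope deg 4.2
x 25.7..41.8 y 7.3..22.8 mean 33.9 14.9 far slope deg 1.2
x 39.3..45.2 y 27.3..33.0 mean 41.9 30.4 far slope deg 4.1
x 44.7..50.4 y 26.3..32.2 mean 47.3 29.1 far slope deg -15.1
TCP [ 333.8 -289.8  214.5] psi 168.7 q7 1.56 t 41.8 F [-0.5  1.  -5.2] open 0.623 
 TURN units -0.141 minrows 2  SHIFT units [-5.088  1.333  0.363] minrows 5
```

View pics/ih1.png

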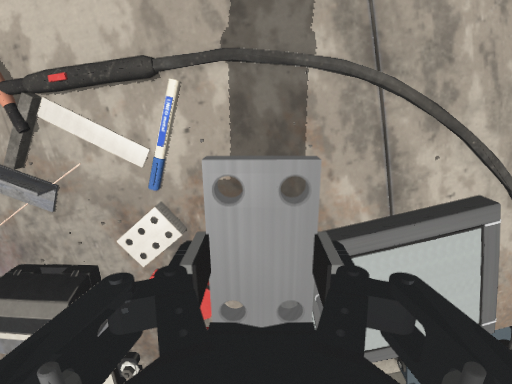

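The plate is held square. Its far holes at (228,190) and (294,189) put its centre at tool x of about −1.1, and the pads centre it in y just as they did the shoe. I'll carry it over the studs.

```bash
python3 -m handwheel '{"offset":[[0,0,0],[0,0,0],[-0.85,0.222,0],[-0.85,0.222,0],[-0.85,0.222,0],[-0.85,0.222,0],[-0.85,0.222,0],[-0.85,0.222,0],[0,0,0],[0,0,0]],"turn":[-0.071,-0.07,0,0,0,0,0,0,0,0],"fingers":[0,0,0,0,0,0,0,0,0,0]}' 80
python3 - <<'E'
from h import *
plan(534.7,-231.3,118,181.8)
E
```

```text
time: 42.8
tool_pos: [537.2, -230.3, 213.1]
eef_rot: [-0.002, -0.014, 1.0, 0.001]
contact_force: [0.2, 0.1, -4.3]
opening: 0.625
grip_force: 86.6
TCP [ 537.2 -230.3  213.1] psi -178.4 q7 1.43 t 42.8 F [ 0.2  0.1 -4.3] open 0.625 
 TURN units -0.0025 minrows 1  SHIFT units [ 0.064 -0.022  2.378] minrows 2
```

```bash
python3 -m handwheel '{"offset":[[0.06,-0.02,0.8],[0,0,0.8],[0,0,0.5],[0,0,0.2],[0,0,0],[0,0,0],[0,0,0]],"turn":[-0.0025,0,0,0,0,0,0],"fingers":[0,0,0,0,0,0,0]}' 80
python3 - <<'E'
from h import *
plan(534.7,-231.3,108,181.8)
E
```

```text
time: 43.5
tool_pos: [535.9, -232.7, 124.7]
eef_rot: [0.001, -0.014, 1.0, -0.0]
contact_force: [0.7, -0.2, -3.0]
opening: 0.624
grip_force: 86.6
TCP [ 535.9 -232.7  124.7] psi -178.4 q7 1.36 t 43.5 F [ 0.7 -0.2 -3. ] open 0.624 
 TURN units -0.0018 minrows 1  SHIFT units [0.029 0.035 0.418] minrows 1
```

```bash
python3 -m handwheel '{"offset":[[0.03,0.035,0.2],[0,0,0.2],[0,0,0],[0,0,0]],"turn":[-0.002,0,0,0],"fingers":[0,0,0,0]}' 80
python3 - <<'E'
from h import *
plan(534.7,-231.3,100,181.8)
E
```

```text
time: 43.9
tool_pos: [533.8, -231.1, 107.2]
eef_rot: [-0.0, -0.016, 1.0, 0.0]
contact_force: [-0.4, 0.2, -3.3]
opening: 0.622
grip_force: 86.6
TCP [ 533.8 -231.1  107.2] psi -178.2 q7 1.34 t 43.9 F [-0.4  0.2 -3.3] open 0.622 
 TURN units 0.0004 minrows 1  SHIFT units [-0.023 -0.006  0.179] minrows 1
```

```bash
P(){ grep -E 'tool|cont'; }
python3 -m handwheel '{"offset":[[-0.02,0,0.05],[0,0,0.05],[0,0,0.05],[0,0,0]],"turn":[0,0,0,0],"fingers":[0,0,0,0]}' 80|P
python3 -m handwheel '{"offset":[[0,0,0.05],[0,0,0.05],[0,0,0.05],[0,0,0]],"turn":[0,0,0,0],"fingers":[0,0,0,0]}' 80|P
```

```text
tool_pos: [534.6, -231.1, 101.2]
contact_force: [-0.5, -0.3, -4.6]
tool_pos: [534.6, -231.1, 95.1]
contact_force: [-0.8, -0.5, -4.0]
```

```bash
P(){ grep -E 'tool|cont'; }
python3 -m handwheel '{"offset":[[0,0,0.15],[0,0,0.15],[0,0,0.1],[0,0,0]],"turn":[0,0,0,0],"fingers":[0,0,0,0]}' 80|P
python3 -m handwheel '{"offset":[[0,0,0.15],[0,0,0.15],[0,0,0.1],[0,0,0]],"turn":[0,0,0,0],"fingers":[0,0,0,0]}' 80|P
python3 -m handwheel '{"offset":[[0,0,0.1],[0,0,0.05],[0,0,0],[0,0,0]],"turn":[0,0,0,0],"fingers":[0,0,0,0]}' 80|P
```

```text
tool_pos: [534.3, -231.0, 78.6]
contact_force: [0.2, -0.8, -4.0]
tool_pos: [534.3, -231.1, 62.7]
contact_force: [-0.7, -0.1, -4.0]
tool_pos: [534.9, -231.1, 57.6]
contact_force: [-0.5, -0.0, -3.7]
```

```bash
P(){ grep -E 'tool|cont'; }
python3 -m handwheel '{"offset":[[0,0,0.05],[0,0,0.05],[0,0,0]],"turn":[0,0,0],"fingers":[0,0,0]}' 80|P
python3 -m handwheel '{"offset":[[0,0,0.04],[0,0,0]],"turn":[0,0],"fingers":[0,0]}' 80|P
```

```text
tool_pos: [534.6, -231.1, 53.2]
contact_force: [-0.3, -0.6, -4.8]
tool_pos: [534.9, -231.1, 51.9]
contact_force: [0.2, 0.1, -4.2]
```

```bash
P(){ grep -E 'tool|cont'; }
python3 -m handwheel '{"offset":[[0,0,0.04],[0,0,0]],"turn":[0,0],"fingers":[0,0]}' 80|P
python3 -m handwheel '{"offset":[[0,0,0],[0,0,0],[0,0,0],[0,0,0],[0,0,-0.4],[0,0,-0.9],[0,0,-1],[0,0,-1],[0,0,-1],[0,0,0]],"turn":[0,0,0,0,0,0,0,0,0,0],"fingers":[-0.3,-0.6,-0.6,-0.6,-0.6,-0.6,-0.6,-0.6,-0.6,-0.6]}' 80|P
python3 - <<'E'
from h import *
plan(545,130,250,189.5)
snap('top','top3.png')
E
```

```text
tool_pos: [535.0, -231.1, 51.8]
contact_force: [-7.2, -0.3, 13.1]
tool_pos: [537.8, -230.3, 229.1]
contact_force: [0.7, 0.8, 0.3]
TCP [ 537.8 -230.3  229.1] psi -178.1 q7 1.45 t 47.6 F [0.7 0.8 0.3] open 0.8 
 TURN units -0.0848 minrows 1  SHIFT units [-1.663  8.855 -0.523] minrows 8
```

```bash
python3 -m handwheel '{"offset":[[0,0,-0.25],[0,0,-0.27],[-0.208,1,0],[-0.208,1,0],[-0.208,1,0],[-0.208,1,0],[-0.208,1,0],[-0.208,1,0],[-0.208,1,0],[-0.208,1,0]],"turn":[-0.0848,0,0,0,0,0,0,0,0,0],"fingers":[-0.65,-0.65,-0.65,-0.65,-0.65,-0.65,-0.65,-0.65,-0.65,-0.65]}' 80 >/dev/null
python3 -m handwheel '{"offset":[[0,0.85,0],[0,0,0],[0,0,0]],"turn":[0,0,0],"fingers":[-0.65,-0.65,-0.65]}' 80 >/dev/null
python3 - <<'E'
from h import *
plate_meas(455,135,'p2.png'); plan(455,135,50,189.5)
E
```

```text
px [277. 100.] plate [407.7   7.4] [132.7  20.2] long deg 41.3
TCP [542.2 128.5 242.9] psi -170.6 q7 0.95 t 49.0 F [ 0.8 -0.6  0.2] open 0.824 
 TURN units -0.0016 minrows 1  SHIFT units [2.124 0.52  4.822] minrows 5
```

View pics/p2.png

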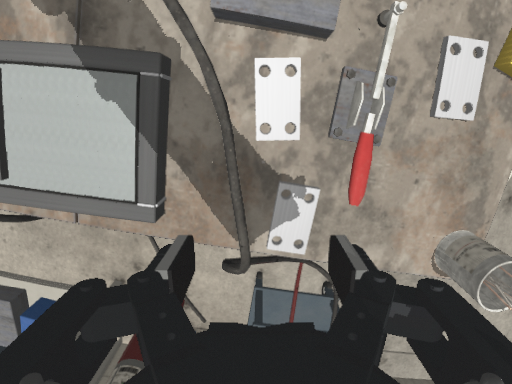

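The wanted plate is sharp and aligned at (278,99), the next at (293,218) and another at (461,78). My mask threshold let the table merge in, so I'll raise it.

```bash
python3 - <<'E'
from h import *
plate_meas(455,135,'p2b.png',185)
P=ray2plane(cam('wrist'),[(255,58),(300,57),(301,140),(256,141)],12); print(P.mean(0), P.round(0).tolist())
E
```

```text
px [278. 100.] plate [454.  135.2] [101.2  57.3] long deg 11.1
[454.9803162  134.44805984  12.        ] [[411.0, 98.0, 12.0], [400.0, 152.0, 12.0], [499.0, 173.0, 12.0], [510.0, 115.0, 12.0]]
```

```bash
python3 -m handwheel '{"offset":[[0,0,0],[0.71,0.15,0],[0.71,0.15,0],[0.7,0.15,0],[0,0,1],[0,0,1],[0,0,1],[0,0,1],[0,0,0.8],[0,0,0]],"turn":[-0.014,0,0,0,0,0,0,0,0,0],"fingers":[-0.65,-0.65,-0.65,-0.65,-0.65,-0.65,-0.65,-0.65,-0.65,-0.65]}' 80 >/dev/null
python3 -m handwheel '{"offset":[[0,0,0]],"turn":[0],"fingers":[-0.65]}' 80 >/dev/null
python3 - <<'E'
from h import *
plan(454.3,135,0.8,190.6)
E
```

```text
TCP [455.7 130.7  51.6] psi -169.3 q7 0.67 t 50.1 F [0.1 0.8 0.6] open 0.827 
 TURN units 0.0011 minrows 1  SHIFT units [0.015 0.112 1.27 ] minrows 2
```

```bash
python3 -m handwheel '{"offset":[[0.015,0.11,0.6],[0,0,0.4],[0,0,0.2],[0,0,0.07],[0,0,0],[0,0,0]],"turn":[0,0,0,0,0,0],"fingers":[-0.65,-0.65,-0.65,-0.65,-0.65,-0.65]}' 80
python3 -m handwheel '{"offset":[[0,0,0],[0,0,0],[0,0,0],[0,0,0],[0,0,0],[0,0,0],[0,0,0]],"turn":[0,0,0,0,0,0,0],"fingers":[0,0,0,0,0,0,0]}' 80
python3 -m handwheel '{"offset":[[0,0,-0.2],[0,0,-0.5],[0,0,-1],[0,0,-1],[0,0,-1],[0,0,-1],[0,0,-0.7],[0,0,0],[0,0,0]],"turn":[0,0,0,0,0,0,0,0,0],"fingers":[0,0,0,0,0,0,0,0,0]}' 80
python3 - <<'E'
from h import *
inhand('ih2.png',10.9); plan(534.7,-231.3,200,181.8)
E
```

```text
time: 50.75
tool_pos: [454.9, 135.3, 1.2]
eef_rot: [0.001, -0.093, 0.996, 0.0]
contact_force: [-0.3, -0.2, 1.2]
opening: 0.826
grip_force: 0.0
time: 51.45
tool_pos: [454.7, 135.4, 1.7]
eef_rot: [0.001, -0.093, 0.996, -0.0]
contact_force: [-3.2, -2.2, 17.3]
opening: 0.622
grip_force: 80.9
time: 52.35
tool_pos: [453.9, 134.5, 216.0]
eef_rot: [-0.0, -0.093, 0.996, -0.0]
contact_force: [-0.2, -0.1, -4.8]
opening: 0.624
grip_force: 86.2
x -42.8..-26.6 y -24.2..-8.5 mean -34.8 -16.5 far slope deg 9.1
x 14.2..24.8 y -42.8..-34.4 mean 19.8 -39.0 far slope deg 0.2
x 27.5..41.0 y 9.0..23.0 mean 35.1 16.0 far slope deg 1.1
x 27.5..42.9 y -23.8..-8.3 mean 35.3 -16.2 far slope deg 0.5
x 52.0..57.1 y 32.4..39.9 mean 54.8 36.0 far slope deg -3.4
TCP [453.4 134.3 215.1] psi -169.3 q7 0.92 t 52.4 F [-0.   0.  -4.3] open 0.62 
 TURN units 0.0989 minrows 2  SHIFT units [-1.745 -9.199  0.379] minrows 8
```

```bash
python3 -m handwheel '{"offset":[[0,0,0],[0,0,0],[-0.2,-0.92,0],[-0.2,-0.92,0],[-0.2,-0.92,0],[-0.2,-0.92,0],[-0.2,-0.92,0],[-0.2,-0.92,0],[-0.2,-0.92,0],[-0.2,-0.92,0]],"turn":[0.05,0.049,0,0,0,0,0,0,0,0],"fingers":[0,0,0,0,0,0,0,0,0,0]}' 80 >/dev/null
python3 -m handwheel '{"offset":[[-0.1,-0.92,0],[-0.05,-0.92,0],[0,0,0],[0,0,0]],"turn":[0,0,0,0],"fingers":[0,0,0,0]}' 80 
python3 - <<'E'
from h import *
plan(536.1,-231.2,120,181.8)
E
```

```text
time: 53.8
tool_pos: [534.6, -231.1, 213.8]
eef_rot: [-0.002, -0.015, 1.0, 0.001]
contact_force: [-0.2, 1.1, -4.1]
opening: 0.621
grip_force: 86.3
TCP [ 534.6 -231.1  213.8] psi -178.3 q7 1.45 t 53.8 F [-0.2  1.1 -4.1] open 0.621 
 TURN units -0.001 minrows 1  SHIFT units [-0.039 -0.004  2.345] minrows 2
```

```bash
python3 -m handwheel '{"offset":[[-0.04,0,0.8],[0,0,0.8],[0,0,0.5],[0,0,0.4],[0,0,0],[0,0,0],[0,0,0],[0,0,0]],"turn":[-0.001,0,0,0,0,0,0,0],"fingers":[0,0,0,0,0,0,0,0]}' 80 >/dev/null
python3 - <<'E'
from h import *
plan(536.1,-231.2,107,181.8)
E
```

```text
TCP [ 538.1 -230.4  117.5] psi -178.1 q7 1.37 t 54.6 F [ 0.5  0.7 -4.1] open 0.623 
 TURN units 0.0011 minrows 1  SHIFT units [ 0.052 -0.017  0.262] minrows 1
```

```bash
python3 -m handwheel '{"offset":[[0.045,-0.017,0.1],[0,0,0.1],[0,0,0],[0,0,0],[0,0,0]],"turn":[0.001,0,0,0,0],"fingers":[0,0,0,0,0]}' 80 >/dev/null
python3 - <<'E'
from h import *
plan(536.1,-231.2,107,181.8)
E
```

```text
TCP [ 535.7 -231.1  108.4] psi -178.2 q7 1.36 t 55.1 F [-0.   0.5 -4.5] open 0.623 
 TURN units 0.0001 minrows 1  SHIFT units [-0.01  -0.002  0.034] minrows 1
```

```bash
P(){ grep -E 'tool|cont'; }
python3 -m handwheel '{"offset":[[0,0,0.08],[0,0,0.08],[0,0,0.08],[0,0,0.08],[0,0,0]],"turn":[0,0,0,0,0],"fingers":[0,0,0,0,0]}' 80|P
python3 -m handwheel '{"offset":[[0,0,0.12],[0,0,0.12],[0,0,0.1],[0,0,0.08],[0,0,0]],"turn":[0,0,0,0,0],"fingers":[0,0,0,0,0]}' 80|P
python3 -m handwheel '{"offset":[[0,0,0.1],[0,0,0.1],[0,0,0.05],[0,0,0]],"turn":[0,0,0,0],"fingers":[0,0,0,0]}' 80|P
python3 -m handwheel '{"offset":[[0,0,0.04],[0,0,0]],"turn":[0,0],"fingers":[0,0]}' 80|P
```

```text
tool_pos: [535.3, -231.1, 94.9]
contact_force: [-0.1, -0.2, -4.3]
tool_pos: [535.3, -231.1, 78.1]
contact_force: [-0.1, 0.1, -4.4]
tool_pos: [535.4, -231.1, 68.3]
contact_force: [-1.0, -0.3, -5.0]
tool_pos: [535.6, -231.2, 67.0]
contact_force: [0.2, 0.9, -3.6]
```

```bash
P(){ grep -E 'tool|cont'; }
python3 -m handwheel '{"offset":[[0,0,0.04],[0,0,0.02],[0,0,0]],"turn":[0,0,0],"fingers":[0,0,0]}' 80|P
python3 -m handwheel '{"offset":[[0,0,0.03],[0,0,0]],"turn":[0,0],"fingers":[0,0]}' 80|P
```

```text
tool_pos: [535.5, -231.2, 64.6]
contact_force: [0.1, -0.3, -4.6]
tool_pos: [535.7, -231.2, 64.3]
contact_force: [-3.3, 0.4, 4.4]
```

Seated. I'll release it and go for the plate at (611,184).

```bash
P(){ grep -E 'tool|cont'; }
python3 -m handwheel '{"offset":[[0,0,0],[0,0,0],[0,0,0],[0,0,0],[0,0,-0.4],[0,0,-0.9],[0,0,-1],[0,0,-1],[0,0,-1],[0,0,0]],"turn":[0,0,0,0,0,0,0,0,0,0],"fingers":[-0.3,-0.6,-0.6,-0.6,-0.6,-0.6,-0.6,-0.6,-0.6,-0.6]}' 80|P
python3 - <<'E'
from h import *
plan(695,180,250,180.6)
E
```

```text
tool_pos: [538.6, -230.4, 242.4]
contact_force: [1.2, -0.3, -0.7]
TCP [ 538.6 -230.4  242.4] psi -178.2 q7 1.47 t 58.2 F [ 1.2 -0.3 -0.7] open 0.8 
 TURN units 0.0139 minrows 1  SHIFT units [-4.016 10.219 -0.189] minrows 9
```

```bash
python3 -m handwheel '{"offset":[[-0.28,1,-0.01],[-0.28,1,-0.01],[-0.28,1,-0.01],[-0.28,1,-0.01],[-0.28,1,-0.01],[-0.28,1,-0.01],[-0.28,1,-0.01],[-0.28,1,-0.01],[-0.28,1,-0.01],[-0.28,1,-0.01]],"turn":[0.014,0,0,0,0,0,0,0,0,0],"fingers":[-0.65,-0.65,-0.65,-0.65,-0.65,-0.65,-0.65,-0.65,-0.65,-0.65]}' 80 >/dev/null
python3 -m handwheel '{"offset":[[0,0.3,0],[0,0,0],[0,0,0]],"turn":[0,0,0],"fingers":[-0.65,-0.65,-0.65]}' 80 >/dev/null
python3 - <<'E'
from h import *
plate_meas(611,184,'p3.png',130); plan(611,184,50,180.6)
E
```

```text
px [264. 143.] plate [692.7 342.6] [625.5 421. ] long deg 14.6
TCP [643.  180.1 239.5] psi -179.5 q7 0.8 t 59.5 F [ 0.  -0.4 -0.3] open 0.828 
 TURN units -0.0017 minrows 1  SHIFT units [0.799 0.106 4.738] minrows 4
```

View pics/p3.png

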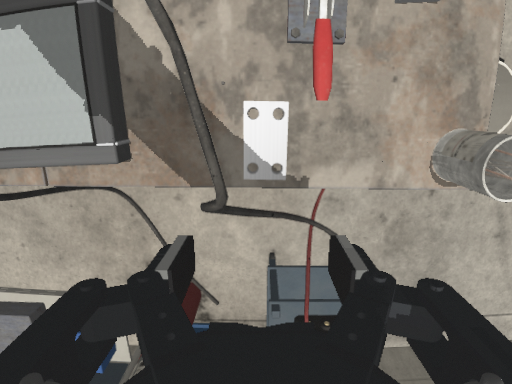

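The plate's corners are at (243,101), (288,101), (288,179) and (243,179), with its holes at (253,113), (278,113), (278,169) and (252,168).

```bash
python3 - <<'E'
from h import *
c=cam('wrist')
for q in ([(243,101),(288,101),(288,179.5),(243,179.5)],[(253,113),(278,113),(278,169),(252,168.5)]):
    P=ray2plane(c,q,12)[:,:2]; e=P[3]-P[0]+P[2]-P[1]; print(P.mean(0).round(1),np.degrees(np.arctan2(e[1],e[0])).round(1),np.linalg.norm(P-np.roll(P,1,0),axis=1).round(0))
plan(611,184,50,180.6)
E
```

```text
[609.3 184.6] 0.7 [100.  56. 100.  60.]
[609.3 184.2] 0.1 [71. 31. 72. 34.]
TCP [643.  180.1 239.5] psi -179.5 q7 0.8 t 59.5 F [ 0.  -0.4 -0.3] open 0.828 
 TURN units -0.0017 minrows 1  SHIFT units [0.799 0.106 4.738] minrows 4
```

Target (609.5, 184.4) at psi 180.5.

```bash
python3 -m handwheel '{"offset":[[0.84,0.11,0],[0,0,1],[0,0,1],[0,0,1],[0,0,1],[0,0,0.74],[0,0,0],[0,0,0]],"turn":[0,0,0,0,0,0,0,0],"fingers":[-0.65,-0.65,-0.65,-0.65,-0.65,-0.65,-0.65,-0.65]}' 80 >/dev/null
python3 - <<'E'
from h import *
plan(609.5,184.4,0.8,180.5)
E
```

```text
TCP [609.6 184.8  50.6] psi -179.6 q7 0.63 t 60.4 F [0.7 0.8 0.3] open 0.82 
 TURN units -0.0006 minrows 1  SHIFT units [ 1.000e-03 -1.100e-02  1.245e+00] minrows 2
```

```bash
python3 -m handwheel '{"offset":[[0,0,0.6],[0,0,0.4],[0,0,0.2],[0,0,0.05],[0,0,0],[0,0,0]],"turn":[0,0,0,0,0,0],"fingers":[-0.65,-0.65,-0.65,-0.65,-0.65,-0.65]}' 80
python3 -m handwheel '{"offset":[[0,0,0],[0,0,0],[0,0,0],[0,0,0],[0,0,0],[0,0,0],[0,0,0]],"turn":[0,0,0,0,0,0,0],"fingers":[0,0,0,0,0,0,0]}' 80
python3 -m handwheel '{"offset":[[0,0,-0.2],[0,0,-0.5],[0,0,-1],[0,0,-1],[0,0,-1],[0,0,-1],[0,0,-0.7],[0,0,0],[0,0,0]],"turn":[0,0,0,0,0,0,0,0,0],"fingers":[0,0,0,0,0,0,0,0,0]}' 80
python3 - <<'E'
from h import *
inhand('ih3.png',10.9); plan(536.1,-231.2,200,181.8)
E
```

```text
time: 60.95
tool_pos: [609.6, 186.6, 0.8]
eef_rot: [0.001, -0.005, 1.0, 0.0]
contact_force: [0.7, 0.7, 0.1]
opening: 0.825
grip_force: 0.0
time: 61.65
tool_pos: [609.6, 186.4, 1.3]
eef_rot: [0.001, -0.005, 1.0, 0.0]
contact_force: [-1.8, -1.4, 7.6]
opening: 0.627
grip_force: 83.6
time: 62.55
tool_pos: [608.9, 186.2, 216.5]
eef_rot: [0.0, -0.005, 1.0, -0.0]
contact_force: [0.1, -1.1, -5.8]
opening: 0.616
grip_force: 85.7
x -43.2..-28.9 y -24.6..-8.8 mean -36.2 -16.6 far slope deg -4.0
x 27.9..41.4 y 8.7..23.4 mean 34.8 16.3 far slope deg 0.4
x 27.4..42.9 y -23.7..-8.1 mean 35.4 -15.9 far slope deg 0.6
TCP [608.5 185.6 215.2] psi -179.4 q7 0.76 t 62.6 F [ 0.7  0.2 -5.5] open 0.622 
 TURN units -0.0138 minrows 1  SHIFT units [  2.136 -10.358   0.379] minrows 9
```

Centred (offset +0.1), so the TCP target is (535.9, −231.1).

```bash
python3 -m handwheel '{"offset":[[0,0,0],[0.21,-1,0],[0.21,-1,0],[0.21,-1,0],[0.21,-1,0],[0.21,-1,0],[0.21,-1,0],[0.21,-1,0],[0.21,-1,0],[0.21,-1,0]],"turn":[-0.0138,0,0,0,0,0,0,0,0,0],"fingers":[0,0,0,0,0,0,0,0,0,0]}' 80 >/dev/null
python3 -m handwheel '{"offset":[[0.21,-1,0],[0.04,-0.36,0],[0,0,0],[0,0,0],[0,0,0.8],[0,0,0.8],[0,0,0.5],[0,0,0],[0,0,0],[0,0,0]],"turn":[0,0,0,0,0,0,0,0,0,0],"fingers":[0,0,0,0,0,0,0,0,0,0]}' 80 >/dev/null
python3 - <<'E'
from h import *
plan(535.9,-231.1,110,181.8)
E
```

```text
TCP [ 537.7 -229.8  133.4] psi -178.1 q7 1.38 t 64.6 F [-0.  -0.2 -3.5] open 0.625 
 TURN units 0.0008 minrows 1  SHIFT units [ 0.047 -0.032  0.586] minrows 1
```

```bash
python3 -m handwheel '{"offset":[[0.045,-0.03,0.3],[0,0,0.25],[0,0,0],[0,0,0],[0,0,0]],"turn":[0.001,0,0,0,0],"fingers":[0,0,0,0,0]}' 80 >/dev/null
python3 - <<'E'
from h import *
plan(535.9,-231.1,107,181.8)
E
```

```text
TCP [ 535.  -231.9  110.1] psi -178.3 q7 1.36 t 65.1 F [-0.1  0.8 -4.5] open 0.623 
 TURN units -0.001 minrows 1  SHIFT units [-0.023  0.018  0.078] minrows 1
```

Seat is expected at TCP z ≈ 76.

```bash
P(){ grep -E 'tool|cont'; }
python3 -m handwheel '{"offset":[[-0.015,0.015,0.08],[0,0,0.08],[0,0,0.08],[0,0,0.08],[0,0,0]],"turn":[-0.001,0,0,0,0],"fingers":[0,0,0,0,0]}' 80|P
python3 -m handwheel '{"offset":[[0,0,0.12],[0,0,0.1],[0,0,0.08],[0,0,0.03],[0,0,0]],"turn":[0,0,0,0,0],"fingers":[0,0,0,0,0]}' 80|P
python3 -m handwheel '{"offset":[[0,0,0.04],[0,0,0.03],[0,0,0]],"turn":[0,0,0],"fingers":[0,0,0]}' 80|P
```

```text
tool_pos: [535.0, -231.3, 96.5]
contact_force: [-0.3, 0.3, -4.4]
tool_pos: [535.2, -231.3, 83.7]
contact_force: [-0.5, 0.4, -4.6]
tool_pos: [535.3, -231.3, 81.0]
contact_force: [-0.8, -0.2, -4.4]
```

```bash
P(){ grep -E 'tool|cont'; }
python3 -m handwheel '{"offset":[[0,0,0.04],[0,0,0.04],[0,0,0]],"turn":[0,0,0],"fingers":[0,0,0]}' 80|P
python3 -m handwheel '{"offset":[[0,0,0.04],[0,0,0]],"turn":[0,0],"fingers":[0,0]}' 80|P
```

```text
tool_pos: [535.1, -231.3, 77.6]
contact_force: [-0.3, 0.0, -4.7]
tool_pos: [535.3, -231.3, 76.1]
contact_force: [-0.3, -1.7, -5.0]
```

```bash
P(){ grep -E 'tool|cont'; }
python3 -m handwheel '{"offset":[[0,0,0.03],[0,0,0]],"turn":[0,0],"fingers":[0,0]}' 80|P
python3 -m handwheel '{"offset":[[0,0,0],[0,0,0],[0,0,0],[0,0,0],[0,0,-0.4],[0,0,-0.9],[0,0,-1],[0,0,-1],[0,0,-1],[0,0,0]],"turn":[0,0,0,0,0,0,0,0,0,0],"fingers":[-0.3,-0.6,-0.6,-0.6,-0.6,-0.6,-0.6,-0.6,-0.6,-0.6]}' 80|P
python3 - <<'E'
from h import *
plan(470,360,250,185.4)
E
```

```text
tool_pos: [535.4, -231.3, 75.8]
contact_force: [-3.2, -0.3, 4.3]
tool_pos: [538.3, -230.5, 254.0]
contact_force: [0.5, -0.5, 0.2]
TCP [ 538.3 -230.5  254. ] psi -178.2 q7 1.48 t 68.1 F [ 0.5 -0.5  0.2] open 0.802 
 TURN units -0.0397 minrows 1  SHIFT units [ 0.311 14.858  0.101] minrows 13
```

```bash
python3 -m handwheel '{"offset":[[0,0,0],[0.02,0.99,0],[0.02,0.99,0],[0.02,0.99,0],[0.02,0.99,0],[0.02,0.99,0],[0.02,0.99,0],[0.02,0.99,0],[0.02,0.99,0],[0.02,0.99,0]],"turn":[-0.0397,0,0,0,0,0,0,0,0,0],"fingers":[-0.65,-0.65,-0.65,-0.65,-0.65,-0.65,-0.65,-0.65,-0.65,-0.65]}' 80 >/dev/null
python3 -m handwheel '{"offset":[[0.02,0.99,0],[0.02,0.99,0],[0.02,0.99,0],[0.02,0.99,0],[0.02,0.99,0],[0.02,0.99,0],[0,0,0],[0,0,0]],"turn":[0,0,0,0,0,0,0,0],"fingers":[-0.65,-0.65,-0.65,-0.65,-0.65,-0.65,-0.65,-0.65]}' 80 >/dev/null
python3 - <<'E'
from h import *
plate_meas(387,364,'p4.png',185); plan(387,364,50,185.4)
E
```

```text
px [271. 105.] plate [385.1 364.1] [100.   56.5] long deg 5.6
TCP [467.7 358.6 247.2] psi -174.6 q7 0.48 t 70.0 F [ 0.1  0.1 -0.9] open 0.827 
 TURN units 0.0 minrows 1  SHIFT units [1.996 0.324 4.929] minrows 5
```

View pics/p4.png

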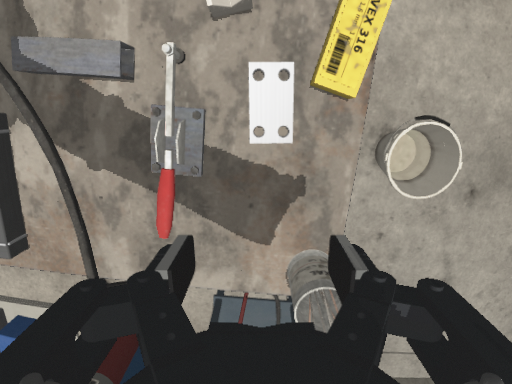

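The last plate is at (271,102), aligned with the gripper. The yellow box's corner at (313,85) is near, so I'll use a slightly narrower opening.

```bash
python3 -m handwheel '{"offset":[[0.68,0.11,0],[0.68,0.11,0],[0.67,0.1,0],[0,0,1],[0,0,1],[0,0,1],[0,0,1],[0,0,0.9],[0,0,0],[0,0,0]],"turn":[0,0,0,0,0,0,0,0,0,0],"fingers":[-0.58,-0.58,-0.58,-0.58,-0.58,-0.58,-0.58,-0.58,-0.58,-0.58]}' 80 >/dev/null
python3 - <<'E'
from h import *
plan(385.1,364.1,0.8,185.5)
E
```

```text
TCP [386.3 363.3  51.8] psi -174.7 q7 0.16 t 71.0 F [0.7 1.3 0. ] open 0.789 
 TURN units -0.0023 minrows 1  SHIFT units [0.029 0.024 1.275] minrows 2
```

```bash
python3 -m handwheel '{"offset":[[0.03,0.02,0.6],[0,0,0.4],[0,0,0.2],[0,0,0.07],[0,0,0],[0,0,0]],"turn":[-0.002,0,0,0,0,0],"fingers":[-0.58,-0.58,-0.58,-0.58,-0.58,-0.58]}' 80
python3 -m handwheel '{"offset":[[0,0,0],[0,0,0],[0,0,0],[0,0,0],[0,0,0],[0,0,0],[0,0,0]],"turn":[0,0,0,0,0,0,0],"fingers":[0,0,0,0,0,0,0]}' 80
python3 -m handwheel '{"offset":[[0,0,-0.2],[0,0,-0.5],[0,0,-1],[0,0,-1],[0,0,-1],[0,0,-1],[0,0,-0.7],[0,0,0],[0,0,0]],"turn":[0,0,0,0,0,0,0,0,0],"fingers":[0,0,0,0,0,0,0,0,0]}' 80
python3 - <<'E'
from h import *
inhand('ih4.png',10.9); plan(536,-231.2,200,181.8)
E
```

```text
time: 71.55
tool_pos: [384.8, 365.2, 1.0]
eef_rot: [0.0, -0.048, 0.999, 0.0]
contact_force: [-0.6, -0.6, 0.6]
opening: 0.792
grip_force: 0.0
time: 72.25
tool_pos: [384.8, 365.1, 1.6]
eef_rot: [0.001, -0.048, 0.999, 0.0]
contact_force: [-1.1, -3.6, 12.1]
opening: 0.625
grip_force: 82.4
time: 73.15
tool_pos: [384.5, 364.3, 216.0]
eef_rot: [0.0, -0.048, 0.999, -0.0]
contact_force: [-0.3, -0.0, -4.6]
opening: 0.625
grip_force: 85.9
x 18.7..24.5 y 28.3..35.8 mean 21.5 31.8 far slope deg -0.2
x 15.9..25.0 y 35.0..44.9 mean 20.8 40.3 far slope deg -6.5
x 35.2..40.7 y -39.5..-34.0 mean 37.8 -36.5 far slope deg 3.2
x 27.6..41.6 y 8.8..23.3 mean 34.7 16.2 far slope deg -1.5
x 26.6..41.6 y -23.1..-8.5 mean 33.7 -15.9 far slope deg -0.3
TCP [384.2 363.7 215.1] psi -174.5 q7 0.36 t 73.2 F [ 0.1  0.1 -5.1] open 0.623 
 TURN units 0.0415 minrows 1  SHIFT units [ -3.325 -14.984   0.376] minrows 13
```

```bash
python3 -m handwheel '{"offset":[[0,0,0],[-0.208,-0.94,0],[-0.208,-0.94,0],[-0.208,-0.94,0],[-0.208,-0.94,0],[-0.208,-0.94,0],[-0.208,-0.94,0],[-0.208,-0.94,0],[-0.208,-0.94,0],[-0.208,-0.94,0]],"turn":[0.0415,0,0,0,0,0,0,0,0,0],"fingers":[0,0,0,0,0,0,0,0,0,0]}' 80 >/dev/null
python3 -m handwheel '{"offset":[[-0.208,-0.94,0],[-0.208,-0.94,0],[-0.208,-0.94,0],[-0.208,-0.94,0],[-0.208,-0.94,0],[-0.208,-0.94,0],[-0.208,-0.89,0],[0,0,0],[0,0,0]],"turn":[0,0,0,0,0,0,0,0,0],"fingers":[0,0,0,0,0,0,0,0,0]}' 80 >/dev/null
python3 -m handwheel '{"offset":[[0,0,0.8],[0,0,0.8],[0,0,0.4],[0,0,0],[0,0,0],[0,0,0]],"turn":[0,0,0,0,0,0],"fingers":[0,0,0,0,0,0]}' 80 >/dev/null
python3 - <<'E'
from h import *
plan(535.3,-231.1,112,181.8)
E
```

```text
TCP [ 537.6 -230.   137.9] psi -178.2 q7 1.39 t 75.7 F [-0.1  0.2 -4.7] open 0.624 
 TURN units 0.0005 minrows 1  SHIFT units [ 0.059 -0.026  0.646] minrows 1
```

```bash
python3 -m handwheel '{"offset":[[0.055,-0.026,0.35],[0,0,0.25],[0,0,0],[0,0,0],[0,0,0]],"turn":[0,0,0,0,0],"fingers":[0,0,0,0,0]}' 80 >/dev/null
python3 - <<'E'
from h import *
plan(535.3,-231.2,107,181.8)
E
```

```text
TCP [ 534.6 -231.3  112.5] psi -178.2 q7 1.37 t 76.2 F [ 0.2  0.3 -4. ] open 0.621 
 TURN units 0.0002 minrows 1  SHIFT units [-0.017  0.003  0.139] minrows 1
```

Seat is expected at TCP z ≈ 88.

```bash
P(){ grep -E 'tool|cont'; }
python3 -m handwheel '{"offset":[[-0.015,0,0.1],[0,0,0.08],[0,0,0.08],[0,0,0.08],[0,0,0]],"turn":[0,0,0,0,0],"fingers":[0,0,0,0,0]}' 80|P
python3 -m handwheel '{"offset":[[0,0,0.06],[0,0,0.05],[0,0,0]],"turn":[0,0,0],"fingers":[0,0,0]}' 80|P
python3 -m handwheel '{"offset":[[0,0,0.04],[0,0,0.03],[0,0,0]],"turn":[0,0,0],"fingers":[0,0,0]}' 80|P
```

```text
tool_pos: [534.6, -231.4, 98.1]
contact_force: [0.4, -0.5, -4.5]
tool_pos: [534.8, -231.4, 94.0]
contact_force: [0.1, 0.4, -4.3]
tool_pos: [534.9, -231.4, 91.3]
contact_force: [0.5, 0.3, -4.7]
```

```bash
P(){ grep -E 'tool|cont'; }
python3 -m handwheel '{"offset":[[0,0,0.04],[0,0,0.03],[0,0,0]],"turn":[0,0,0],"fingers":[0,0,0]}' 80|P
python3 -m handwheel '{"offset":[[0,0,0.03],[0,0,0]],"turn":[0,0],"fingers":[0,0]}' 80|P
```

```text
tool_pos: [534.9, -231.4, 88.5]
contact_force: [-0.5, 0.4, -4.7]
tool_pos: [535.1, -231.3, 88.2]
contact_force: [-3.5, -0.5, 4.4]
```

Seated. I'll release, back off and take a last look.

```bash
P(){ grep -E 'tool|cont'; }
python3 -m handwheel '{"offset":[[0,0,0],[0,0,0],[0,0,0],[0,0,0],[0,0,-0.4],[0,0,-0.9],[0,0,-1],[0,0,-1],[0,0,-0.5],[0,0,0]],"turn":[0,0,0,0,0,0,0,0,0,0],"fingers":[-0.3,-0.6,-0.6,-0.6,-0.6,-0.6,-0.6,-0.6,-0.6,-0.6]}' 80|P
python3 -m handwheel '{"offset":[[-0.9,0,-0.3],[-0.9,0,-0.3],[-0.9,0,-0.3],[0,0,0],[0,0,0]],"turn":[0,0,0,0,0],"fingers":[-0.6,-0.6,-0.6,-0.6,-0.6]}' 80|P
python3 - <<'E'
from h import *
c,im=snap('wrist','fin.png'); _,s=snap('scene','fins.png'); _,t=snap('top','fint.png')
b=np.zeros((600,800,3),np.uint8)
b[:300,:400]=cv2.resize(im,(400,300)); b[:300,400:]=cv2.resize(t[110:280,80:400],(400,300)); b[300:,:400]=cv2.resize(s[130:230,190:340],(400,300),interpolation=2); b[300:,400:]=cv2.resize(s,(400,300))
cv2.imwrite('pics/fin4.png',b[:,:,::-1])
E
```

```text
tool_pos: [536.9, -231.0, 244.3]
contact_force: [0.6, 0.2, -0.0]
tool_pos: [643.2, -227.0, 275.1]
contact_force: [0.5, -0.1, -0.1]
```

View pics/fin4.png

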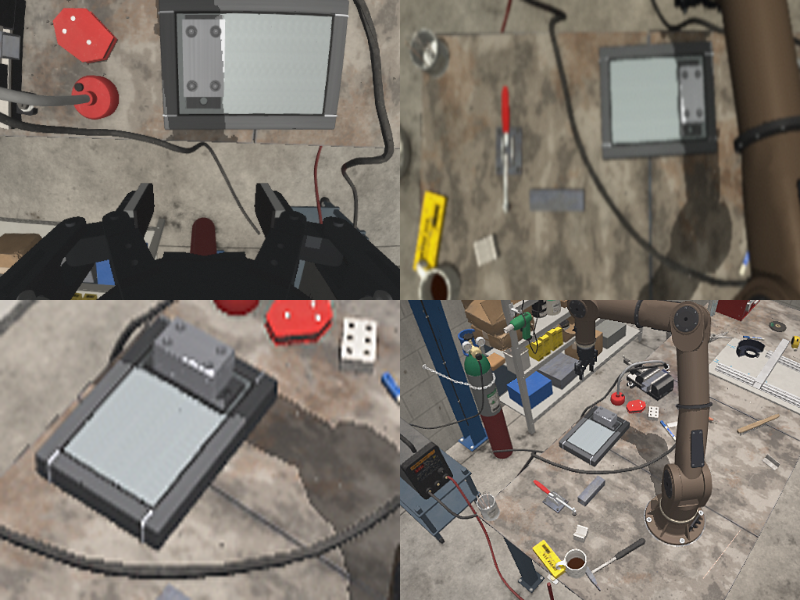

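The four plates are stacked flush on the shoe, with all four stud noses showing at (191–217, 33–87) in the wrist panel. The stack looks level, the offcut is on the table and the bystanders are undisturbed.

```bash
python3 -c "
from station import workorder
print(workorder.close_job())"
```

```text
the job is handed in; nothing more can be done
None
```

The job is handed in at about 78 s: the offcut is on the bare table, the shoe is over the rib (about 77 mm from the skin's middle) and looks level, with all four plates seated over its four studs; the bystanders looked undisturbed, and no verdict was shown.

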